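# Fit the retaining ring over the new bearing on a glass-lathe spindle

## Robot

A 6-joint arm with a two-finger parallel gripper is mounted at the origin on the work surface. World frame = base frame: x ahead of the robot, y to its left, z up, the work surface at z = 0. Lengths are in mm, angles in rad, forces in N, time in s.
With the tool pointing down it reaches from about 375 to 925 mm from the base axis. Payload 5.7 kg.
Tool frame: the origin (TCP) lies at the very end of the fingers, on their centre line; the grasp point (between the pads) lies 19 mm behind it; z points along the fingers, x is the direction in which the jaws open and shut, and the axes are right-handed (so a half turn about z gives the same grasp; the last joint's range is limited). The gripper opens to 85 mm and grips with 20 to 120 N. Pads are 22 mm wide; open, the fingers measure 114 mm over their backs; the gripper's body (76 mm by 85 mm) begins 54 mm behind the grasp point. The pads swing forward as they close: fully open they stand 13 mm farther back than shut.
Start: joints at [1.095, 0.359, 1.51, -0, 1.272, -0.115], TCP at [211.805, 561.339, 231.267] pointing down, gripper open.
Joint ranges: [-2.97, 2.97], [-1.01, 2.36], [0.21, 2.38], [-0.96, 4.11], [0.2, 2.71], [-2.98, 2.98]. Speed limits (rad/s): [2.39, 2.39, 3.14, 3.14, 3.14, 3.14].

## Interface

Orientations are given as a unit quaternion [x, y, z, w].
In Python, from bench import bot gives the robot as it stands.
- The arm moves only by the tool arm_command, never from a script. Its argument "moves" is text: rows parted by semicolons, each of 7 numbers parted by spaces: the shift along the tool's x, y, z in mm, then the turn, a rotation vector about the tool's x, y, z in degrees, then the finger opening in mm, from 0 to 85.4. A call has 1 to 20 rows; each row is the pose to reach, as a shift and turn from the pose commanded when the call began, along the tool's axes at that moment; what a row does not reach only later rows make up. A row lasts 1/10 s, in which the tool goes at most 50 mm and 8.59 degrees, less where a joint would pass 70% of its speed; a pose out of reach is approached as far as the arm can. A call with a gripper value outside its range is refused whole. The fingers move at their own pace and stop on an object; the grip force is fixed at half the most. Time passes only in rows, so rows that repeat a pose let the fingers close. It gives the time, the measured TCP pose, the force and the opening at its end, in the units of the state.
- bot.get_state(): the state, without advancing time (a new reading comes with each control period).
- bot.get_image(name): name is "scene" or "top" or "wrist"; returns (picture, depth): 420x560x3 uint8, red, green, blue; 420x560 float32, mm along the optical axis (not along the pixel's ray), 0 where there is no reading.
- bot.calibration(name): a dict with "vfov" (degrees; the focal length in pixels is half the picture's height over the tangent of half this angle, whatever the lens; pixels are square), "cx", "cy" (the principal point, pixels), "k1" (the pictures are not rectified: a ray, as slopes to the right and down, at radius r is drawn at 1 + k1 r^2 times it, then the intrinsics apply), "view" (4x4, takes a point from world to camera coordinates). Camera axes: x right, y down, z forward; pixel columns grow to the right and rows downward; lengths in mm; the calibration is good to about 2 mm. A picture is of the moment at which its call begins: read the wrist's pose just before it. calibration takes no time and is no camera call; for the wrist camera it gives the pose at the moment of the call.
- bot.finish_job(): hands the job in, once; it reports no verdict.
The state is a dict: "t": time; "qpos": joint angles; "joint_vel": joint speeds; "tau": joint torques, N m; "eef_pos": TCP position; "eef_rot": TCP orientation; "wrist_force": force on the tool from outside, world axes, zero at the start; "wrist_torque": the same for the moment, N m; "width": finger opening in mm.
Only numpy, scipy, OpenCV 4.12 (cv2) and the standard library are available. Lean on these libraries where they do the work, as an engineer would, in place of code of your own. Each camera call takes 0.05 s, during which the arm holds its last target. There are 200 camera calls.

## Task

Fit the retaining ring that holds the new bearing on the lathe spindle: take the ring pliers from the rack by their handles, pick the ring up by its two eyes with the plier tips, and spread it just enough to pass the spindle nose without overstretching it. Lower it over the nose onto the bearing, still spread and without pressing hard, and let it close fully into the groove. Hang the pliers back nose down in the rack, touch the ring only with the pliers, and leave the other things on the bench where they are.

Things in the scene. Friction and masses are not known exactly. Their poses are not given: they have to be found in the camera images.
- pliers: External retaining-ring pliers hung nose down in the rack, black handle grips up. Origin at the pivot, z up, y across the handles. Squeezing the handles spreads the tips. Grips 20 mm wide in x, grasp across y 64 mm above the origin: 55 mm over both at rest. Joint boss 25 mm round, 14 thick. Two pins below: 4 mm round, 3.8 long, coned ends, shoulder above; ends 63.8 mm below the origin. 140 g.
- pliers_left (a joint): How far each plier lever has turned, rad: 0 at rest (pins 20 mm apart), at most 0.33. Each pin stands about 10 + 63q mm from the middle, so 0.035 matches the eyes of the closed ring; the grips then measure 51 mm. Return spring: about 14 N on each grip at rest, about 25 N with the ring spread to 0.2. The pliers shift up to 3 mm down in the fingers while squeezed, and tips press down or rise a little.
- rack: Fixed wooden block, 62 x 112 x 100 mm high, with a slot right through it from the top, 22 mm (x) by 40 mm (y), in which the pliers hang by their handles. Origin under its centre. At home the pliers' origin is 67 mm above the rack's origin, on its axis, and their y runs along the rack's y (either way round).
- board: Fixed plywood board 120 x 120 x 6 mm on which the ring lies. Origin under its centre.
- ring: Black spring-steel retaining ring, open like a C, 4 mm thick, 47 g; closed it is 57 mm inside, about 68 outside. Origin: centre of the closed ring at its underside (it belongs to the back of the ring); x points to the gap, z up. At the gap each end has an eye: lug 13.6 mm round with a 6.6 mm through hole at (33.8, +-12.3) mm. Held by the eyes, its back droops up to 0.3 rad.
- ring_left (a joint): How far the +y half of the ring is sprung outward, rad, about its back: 0 closed; 1.1 N m/rad, about 2 N at the eye to begin with and 6 N at 0.2. Both halves must open about 0.16 to pass the spindle nose; 0.2 clears it all round by about 1 mm, if the spindle axis then lies 4 mm from the ring's origin towards the gap. Beyond 0.32 the ring is bent for good.
- ring_right (a joint): The same for the -y half of the ring.
- ring_left_eye (a point): Centre of the +y eye's hole, at the upper face of the lug. Moves with the ring; the two eyes are 24.6 mm apart when closed, about 45 mm at 0.2 rad.
- ring_right_eye (a point): Centre of the -y eye's hole, at the upper face of the lug.
- spindle: Fixed hollow lathe spindle standing on its faceplate (130 mm round, 14 thick), nose up, 90 mm high. Origin under its centre. Above the plate a toothed pulley (92 mm), then the bearing up to 64 mm, the groove from 64 to 69.5 mm (56 mm round), then the nose, 60 mm round, coned to 50 mm over its top 7 mm, with a black plug in the bore.
- bearing: The new ball bearing on the spindle, 95 mm round, 18 mm high, its flat upper face 64 mm above the bench. The ring lies on this face when it is in the groove. It must not be pressed hard: 20 N is too much. Origin under its centre.
- groove (a point): On the spindle axis at the bearing's upper face, which is the lower side of the groove. The groove is 5.5 mm high for the 4 mm ring. A seated ring has its origin here, lies flat and is closed (both halves at 0).
- grease_tin: Bystander: plain steel grease tin, 72 mm round, 50 mm high. Origin under its centre.
- old_bearing: Bystander: the worn bearing, a steel ring 95 mm round, 61 mm bore, 18 mm high. Origin under its centre.
- mallet: Bystander: soft-faced mallet lying on the bench, black head 70 mm long, wooden handle 150 mm. Origin under the middle of the head, handle along its -x.
There are look-alikes about, which are no part of the job. What is shaped like the rack but green is not meant.

How it is judged:
By the outcome, as a careful person would: the job done as asked, in the order asked, and still so for the second after the job is handed in, with the robot touching nothing.
It also fails if it takes over 72 s, if anything falls off the work surface, if the arm or the gripper's body presses on something with over 40 N, if the wrist force passes 120 N, or if a joint passes its speed limit or range.

## Working session

There is one attempt and no reset: what is moved stays moved. The work goes in short steps, Python scripts to look and compute and a tool call to move; the robot and the scene stay as the last step left them, time stands still between calls to the robot, and variables do not carry over. Pictures are saved under pics/ and viewed, about 8 in all and at most 12, crops included, and the job is handed in when it is done.

Besides the shell and the picture viewer there is one more tool, called after ">>>" as name(argument=value, ...) on one line, values as JSON. arm_command: Moves the arm, as the interface text tells. Its arguments: {"type":"object","properties":{"moves":{"type":"string"}},"required":["moves"]}

```bash
mkdir -p pics; ls; cat > h.py <<'E'
import numpy as np, cv2
from bench import bot
def snap(n,f):
    c=bot.calibration(n); im,d=bot.get_image(n); cv2.imwrite(f'pics/{f}.png',im[:,:,::-1]); np.savez(f'pics/{f}.npz',im=im,d=d,**{k:np.array(v) for k,v in c.items()})
    return load(f)
def load(f):
    z=np.load(f'pics/{f}.npz'); return {k:z[k] for k in z.files}
def ray(c,u,v):
    f=210/np.tan(np.radians(c['vfov'])/2); K=np.array([[f,0,c['cx']],[0,f,c['cy']],[0,0,1.]])
    p=cv2.undistortPoints(np.array([[[u,v]]],float),K,np.array([float(c['k1']),0,0,0]))[0,0]
    V=c['view']; R=V[:3,:3]; o=-R.T@V[:3,3]
    return o,R.T@np.array([p[0],p[1],1.])
def onz(c,u,v,z):
    o,d=ray(c,u,v); return o+d*(z-o[2])/d[2]
def pt(c,u,v):
    o,d=ray(c,u,v); return o+d*c['d'][int(v),int(u)]
def proj(c,P):
    f=210/np.tan(np.radians(c['vfov'])/2); q=c['view']@np.append(P,1); s=q[:2]/q[2]; s=s*(1+float(c['k1'])*(s@s)); return s*f+[float(c['cx']),float(c['cy'])]
def cloud(c):
    f=210/np.tan(np.radians(c['vfov'])/2); K=np.array([[f,0,c['cx']],[0,f,c['cy']],[0,0,1.]])
    h,w=c['d'].shape; uu,vv=np.meshgrid(np.arange(w),np.arange(h))
    p=cv2.undistortPoints(np.stack([uu,vv],-1).reshape(-1,1,2).astype(float),K,np.array([float(c['k1']),0,0,0])).reshape(h,w,2)
    q=np.dstack([p,np.ones((h,w))])*c['d'][...,None]; V=c['view']
    return (q-V[:3,3])@V[:3,:3]
E
python3 - <<'E'
from h import *
a=snap('top','top0'); b=snap('scene','scene0')
print(bot.get_state())
for c in(a,b): print(c['vfov'],c['cx'],c['cy'],c['k1'],c['view'])
E
```

```text
pics
{'t': 0.1, 'qpos': array([ 1.09490319e+00,  3.59454519e-01,  1.51132841e+00,  1.61413466e-05,
        1.27251619e+00, -1.15091608e-01]), 'joint_vel': array([ 9.12707208e-05, -1.11518999e-03, -2.67374692e-03, -9.10113306e-05,
       -1.52889204e-03, -4.97690622e-05]), 'tau': array([-4.63828110e-04, -5.28655529e+01, -2.79349190e+01, -3.38507907e-04,
        5.01841350e-03, -2.22920681e-05]), 'eef_pos': array([211.52585418, 560.81518801, 230.52322534]), 'eef_rot': array([ 8.22504630e-01,  5.68757775e-01, -7.56501100e-04,  3.94676844e-04]), 'wrist_force': array([-1.27839548, -0.18728537, -0.94737055]), 'wrist_torque': array([-0.01192227,  0.02721176,  0.01980997]), 'width': 85.33025709160545}
49.840974608579025 277.83888746968097 217.0390701546867 -0.010357076224697646 [[ 1.61188580e-02 -9.99441472e-01 -2.92732899e-02  7.93516380e+01]
 [-9.87094773e-01 -1.12409410e-02 -1.59742138e-01  6.04151457e+02]
 [ 1.59323858e-01  3.14703723e-02 -9.86724644e-01  9.83192800e+02]
 [ 0.00000000e+00  0.00000000e+00  0.00000000e+00  1.00000000e+00]]
54.95968079251608 280.07247814504495 209.87827099322524 -0.06302562622544491 [[ 4.43175673e-01  8.96432613e-01 -1.97334969e-03 -3.28204356e+02]
 [ 6.33971059e-01 -3.14975537e-01 -7.06308082e-01 -3.33955701e+02]
 [-6.33779156e-01  3.11767513e-01 -7.07901829e-01  1.25944682e+03]
 [ 0.00000000e+00  0.00000000e+00  0.00000000e+00  1.00000000e+00]]
```

View pics/top0.png

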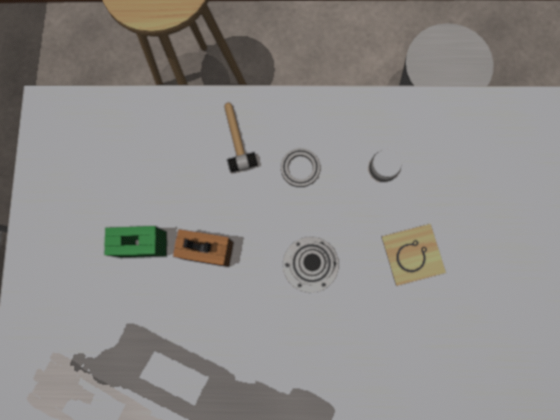

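View pics/scene0.png

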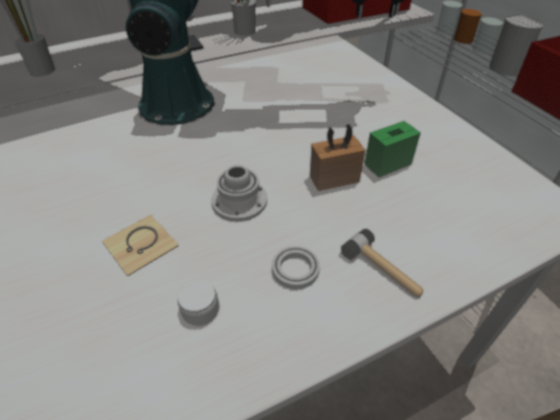

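Top view: the pliers' black grips stand in the brown rack at (203,248). The green rack at (132,241) is the empty look-alike. The ring lies on its board at (412,257) with its eyes at (415,243) and (424,250). The spindle is at (311,263). The old bearing at (300,168) and the black mallet head at (242,162) could be mistaken for the ring or the grips, so I rule them out. I'll measure next.

```bash
python3 - <<'E'
from h import *
a=load('top0'); P=cloud(a); Q=cloud(load('scene0'))
def reg(u0,v0,u1,v1): return P[v0:v1,u0:u1].reshape(-1,3)
# rack
p=reg(165,222,240,275); t=p[(p[:,2]>92)&(p[:,2]<108)]; r=cv2.minAreaRect(t[:,:2].astype(np.float32)); print('rack top',r, np.median(t[:,2]))
g=p[p[:,2]>115]; print('grips top',len(g),cv2.minAreaRect(g[:,:2].astype(np.float32)),g.max(0))
s=Q[115:160,310:370].reshape(-1,3); s=s[s[:,2]>112]; print('scene grips',len(s),cv2.minAreaRect(s[:,:2].astype(np.float32)),s.max(0))
# spindle
p=reg(270,225,350,300)
for lo,hi in((59,70),(84,95),(8,20)):
    t=p[(p[:,2]>lo)&(p[:,2]<hi)]; print('spin',lo,len(t),cv2.minEnclosingCircle(t[:,:2].astype(np.float32)),np.median(t[:,2]))
# board
p=reg(375,215,455,295); t=p[(p[:,2]>3)]; print('board',cv2.minAreaRect(t[:,:2].astype(np.float32)),np.median(t[:,2]))
im=a['im'][215:295,375:455]; hsv=cv2.cvtColor(im,cv2.COLOR_RGB2HSV); m=(hsv[...,2]<90)
vs,us=np.nonzero(m); w=np.array([onz(a,u+375,v+215,10) for u,v in zip(us,vs)]); print('ring',len(w),w.min(0),w.max(0))
for u,v in((415,243),(424,250),(411,258)): print(onz(a,u,v,10))
c=cv2.resize(a['im'][200:300,160:460],None,fx=2.6,fy=2.6,interpolation=2); cv2.imwrite('pics/crop1.png',c[...,::-1])
E
```

```text
rack top ((527.7198486328125, 254.047607421875), (113.05152130126953, 62.185096740722656), 81.41370391845703) 99.54315543046582
grips top 172 ((494.4718017578125, 164.3627166748047), (243.75035095214844, 29.190509796142578), 69.6629867553711) [ 539.01042683  283.57152127 1068.97189496]
scene grips 234 ((825.9434814453125, 19.456634521484375), (57.623756408691406, 793.6414794921875), 51.74250030517578) [1155.38157653  279.97245679  655.04143099]
spin 59 835 ((498.30364990234375, 12.42117977142334), 47.387813568115234) 63.818254397123255
spin 84 557 ((498.1561584472656, 12.383912086486816), 29.80968475341797) 87.67573396565165
spin 8 968 ((498.6809387207031, 12.436209678649902), 65.0541000366211) 14.088299706421065
board ((525.4622802734375, -135.438720703125), (185.08815002441406, 383.02923583984375), 0.6120059490203857) 6.298278018437797
ring 68 [ 486.49566465 -252.20989171   10.        ] [ 549.28839379 -189.54867238   10.        ]
[ 551.69082558 -232.32070628   10.        ]
[ 535.59500633 -252.61257969   10.        ]
[ 516.58898691 -221.98986341   10.        ]
```

View pics/crop1.png

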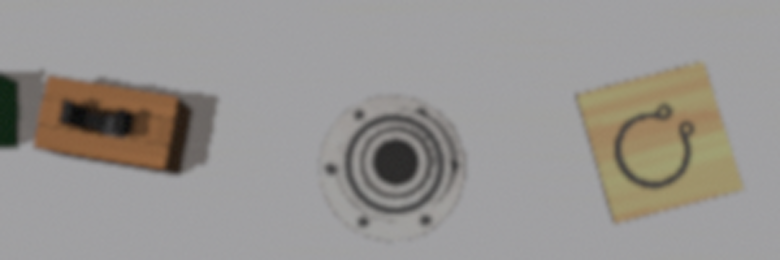

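The crop confirms the choice: black grips in the brown rack at about (97,117), the spindle at (396,163), and the ring with its eyes at (663,112) and (686,128). Next I work out the reach to the rack.

```bash
cat >> h.py <<'E'
from scipy.spatial.transform import Rotation as Ro
def Rtool(yaw,tilt=0):
    # tool x at yaw deg, z down; tilt deg about tool x
    a=np.radians(yaw); x=np.array([np.cos(a),np.sin(a),0]); z=np.array([0,0,-1.]); y=np.cross(z,x)
    return Ro.from_matrix(np.c_[x,y,z])*Ro.from_euler('x',tilt,degrees=True)
def go(pos,yaw,tilt=0):
    s=bot.get_state(); R0=Ro.from_quat(s['eef_rot'])
    d=R0.inv().apply(np.array(pos)-s['eef_pos']); r=(R0.inv()*Rtool(yaw,tilt)).as_rotvec(degrees=True)
    print('t',round(s['t'],2),'go',d.round(1),'rot',r.round(2),'|d|',np.linalg.norm(d).round(0))
def st():
    s=bot.get_state(); R=Ro.from_quat(s['eef_rot']).as_matrix(); print('t',s['t'],'pos',s['eef_pos'].round(1),'yaw',np.degrees(np.arctan2(R[1,0],R[0,0])).round(2),'zax',R[:,2].round(3),'F',s['wrist_force'].round(1),'w',s['width'].round(1))
E
python3 - <<'E'
from h import *
a=load('top0');b=load('scene0')
for c in(a,b): print(-c['view'][:3,:3].T@c['view'][:3,3])
w=bot.calibration('wrist');V=w['view']; print('wristcam pos',-V[:3,:3].T@V[:3,3],w['vfov']);R=Ro.from_quat(bot.get_state()['eef_rot']).as_matrix();print('cam axes in tool',(V[:3,:3]@R).round(2))
print(R.T@(-V[:3,:3].T@V[:3,3]-bot.get_state()['eef_pos']))
P=cloud(a)[222:275,165:240].reshape(-1,3);g=P[(P[:,2]>112)&(P[:,2]<220)];print('g',len(g),cv2.minAreaRect(g[:,:2].astype(np.float32)),g.min(0),g.max(0))
Q=cloud(b)[115:160,310:370].reshape(-1,3);g=Q[(Q[:,2]>112)&(Q[:,2]<220)&(Q[:,1]>180)&(Q[:,0]<600)];print('g',len(g),cv2.minAreaRect(g[:,:2].astype(np.float32)),g.min(0),g.max(0))
go([527.7,254,270],81.4)
E
```

```text
[ 438.42961702   55.15710529 1068.97189496]
[1155.38157653 -203.62938936  655.04143099]
wristcam pos [133.50268611 590.90070928 373.20560855] 63.96113825707973
cam axes in tool [[ 1.    0.    0.  ]
 [ 0.    0.95 -0.33]
 [-0.    0.33  0.95]]
[   0.36236591  -83.65064811 -142.66553048]
g 157 ((527.31787109375, 254.3236846923828), (56.68439483642578, 19.139793395996094), 81.3318099975586) [513.65483287 225.00138363 112.17548614] [539.01042683 283.57152127 153.07495601]
g 225 ((530.8905639648438, 252.37677001953125), (57.43190002441406, 21.498653411865234), 82.25187683105469) [517.64621538 222.72786688 112.01065367] [544.71431483 279.97245679 151.185927  ]
t 0.1 go [-175.5  404.1  -39.3] rot [ -0.02   0.1  -12.07] |d| 442.0
```

>>> arm_command(moves="-88 202 -20 0 0 -6 85;-175 404 -39 0 0 -12 85;-175 404 -39 0 0 -12 85;-175 404 -39 0 0 -12 85;-175 404 -39 0 0 -12 85;-175 404 -39 0 0 -12 85;-175 404 -39 0 0 -12 85;-175 404 -39 0 0 -12 85;-175 404 -39 0 0 -12 85;-175 404 -39 0 0 -12 85;-175 404 -39 0 0 -12 85;-175 404 -39 0 0 -12 85;-175 404 -39 0 0 -12 85")

```text
t: 1.4
eef_pos: [526.7, 255.9, 270.0]
eef_rot: [0.758, 0.652, -0.0, -0.0]
wrist_force: [0.4, 0.2, 0.3]
width: 84.9
```

```bash
python3 - <<'E'
from h import *
w=snap('wrist','w1'); st()
P=cloud(w).reshape(-1,3)
g=P[(P[:,2]>112)&(P[:,2]<165)];g=g[np.hypot(g[:,0]-528,g[:,1]-253)<45];print('g',len(g),cv2.minAreaRect(g[:,:2].astype(np.float32)),g.max(0))
t=P[(P[:,2]>97)&(P[:,2]<103)];t=t[np.hypot(t[:,0]-528,t[:,1]-253)<70];print('rack',cv2.minAreaRect(t[:,:2].astype(np.float32)),np.median(t[:,2]))
go([528,254,113],81.4)
E
```

```text
Traceback (most recent call last):
  File "h.py", line 35, in st
    s=bot.get_state(); R=Ro.from_quat(s['eef_rot']).as_matrix(); print('t',s['t'],'pos',s['eef_pos'].round(1),'yaw',np.degrees(np.arctan2(R[1,0],R[0,0])).round(2),'zax',R[:,2].round(3),'F',s['wrist_force'].round(1),'w',s['width'].round(1))
                                                                                                                                                                                                                           ^^^^^^^^^^^^^^^^
AttributeError: 'float' object has no attribute 'round'
```

View pics/w1.png

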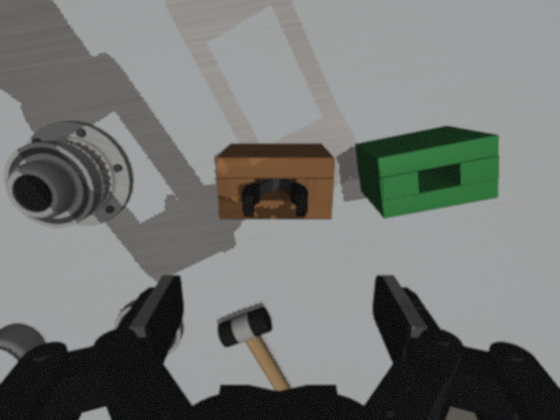

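The wrist picture shows the brown rack with the grips at (275,195), the green look-alike at (428,170) and the fingers at the bottom. The pliers should hang near the picture centre once they are held.

```bash
sed -i "s/s\['width'\].round(1)/round(float(s['width']),2)/" h.py; python3 - <<'E'
from h import *
w=load('w1'); st()
P=cloud(w).reshape(-1,3)
g=P[(P[:,2]>112)&(P[:,2]<165)];g=g[np.hypot(g[:,0]-528,g[:,1]-253)<45];print('g',len(g),cv2.minAreaRect(g[:,:2].astype(np.float32)),g.max(0))
t=P[(P[:,2]>97)&(P[:,2]<103)];t=t[np.hypot(t[:,0]-528,t[:,1]-253)<70];print('rack',cv2.minAreaRect(t[:,:2].astype(np.float32)),np.median(t[:,2]))
go([528,254,114],81.6)
E
```

```text
t 1.45 pos [526.8 256.  270.1] yaw 81.43 zax [-0.001 -0.    -1.   ] F [ 1.7 -0.1  0.7] w 84.98
g 944 ((529.4254760742188, 252.69252014160156), (56.23839569091797, 19.651491165161133), 81.54513549804688) [542.5956943 281.3264554 152.9143156]
rack ((529.7371215820312, 252.5117950439453), (112.275390625, 62.22660827636719), 81.41382598876953) 100.22988606472828
t 1.45 go [ -1.8   1.6 156.1] rot [-0.04  0.01 -0.17] |d| 156.0
```

>>> arm_command(moves="-2.4 2.3 50 0 0 0 85;-2.4 2.3 90 0 0 0 85;-2.4 2.3 130 0 0 0 85;-2.4 2.3 150 0 0 0 85;-2.4 2.3 160 0 0 0 85;-2.4 2.3 160 0 0 0 85;-2.4 2.3 160 0 0 0 65;-2.4 2.3 160 0 0 0 55;-2.4 2.3 160 0 0 0 51;-2.4 2.3 160 0 0 0 51;-2.4 2.3 160 0 0 0 51;-2.4 2.3 160 0 0 0 51;-2.4 2.3 160 0 0 0 51;-2.4 2.3 160 0 0 0 51")

```text
t: 2.85
eef_pos: [531.6, 253.0, 112.3]
eef_rot: [0.759, 0.652, 0.002, 0.001]
wrist_force: [-0.5, 0.2, 5.8]
width: 50.6
```

```bash
python3 - <<'E'
from h import *
st()
E
```

```text
t 2.85 pos [531.6 253.  112.3] yaw 81.32 zax [ 0.004  0.002 -1.   ] F [-0.5  0.2  5.8] w 50.61
```

>>> arm_command(moves="0 0 0 0 0 0 51;0 0 -10 0 0 0 51;0 0 -30 0 0 0 51;0 0 -60 0 0 0 51;0 0 -90 0 0 0 51;0 0 -120 0 0 0 51;0 0 -150 0 0 0 51;0 0 -170 0 0 0 51;0 0 -170 0 0 0 51;0 0 -170 0 0 0 51")

```text
t: 3.85
eef_pos: [529.7, 252.1, 280.4]
eef_rot: [0.759, 0.652, 0.0, 0.0]
wrist_force: [0.1, 0.3, -1.0]
width: 51.1
```

```bash
python3 - <<'E'
from h import *
w=snap('wrist','w2'); st()
x,y=[543.6,-242.5]
P=cloud(w).reshape(-1,3)
s=bot.get_state(); R=Ro.from_quat(s['eef_rot']).as_matrix()
L=(P-s['eef_pos'])@R
k=(L[:,2]>0)&(L[:,2]<130)&(abs(L[:,0])<40)&(abs(L[:,1])<40); L=L[k]
for a in range(0,130,10):
    q=L[(L[:,2]>=a)&(L[:,2]<a+10)]
    if len(q): print(a,len(q),q.min(0).round(1),q.max(0).round(1),q.mean(0).round(1))
E
```

```text
t 3.9 pos [529.1 252.  279.4] yaw 81.32 zax [-0.002 -0.001 -1.   ] F [-0.7 -0.4 -1.7] w 50.94
0 381 [-20.9 -11.    0. ] [21.1  8.2 10. ] [ 0.3 -4.2  3.9]
10 451 [-17.5  -6.5  10. ] [18.1  4.1 20. ] [ 0.5 -3.5 15.2]
20 418 [-15.6  -6.5  20. ] [16.2  3.7 30. ] [ 0.4 -3.6 24.9]
30 597 [-11.9  -8.3  30. ] [12.5  6.  40. ] [ 0.4 -3.4 35.3]
40 301 [-11.7  -9.1  40. ] [12.3 -1.9 50. ] [ 0.4 -7.5 44.6]
50 131 [-10.5  -8.9  50. ] [11.7 -5.6 59.7] [ 0.2 -7.8 53.9]
60 108 [-12.3  -6.3  60.4] [12.7 -1.1 69.8] [ 0.1 -5.3 66. ]
70 129 [-13.4  -6.2  70. ] [14.7  1.9 80. ] [ 0.4 -5.  75. ]
80 28 [-13.1  -5.4  80.1] [13.8 -3.1 89.9] [ 0.2 -3.8 87.4]
90 64 [-14.5  -4.1  90.2] [ 14.9  -1.1 100. ] [ 0.3 -3.4 95.1]
100 67 [-14.9  -5.1 100.1] [ 16.2   1.3 107. ] [  2.   -3.7 103.6]
```

View pics/w2.png

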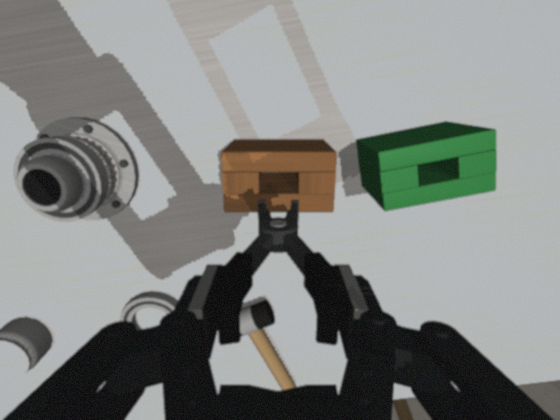

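The pliers are held with the tips at about (261,203) and (297,203), centred. Now over to the ring.

```bash
python3 - <<'E'
from h import *
go([545,-243.5,280],51.6); go([545,-243.5,165],51.6)
E
```

```text
t 3.9 go [-4.874e+02  9.050e+01 -3.000e-01] rot [-0.07  0.07 29.72] |d| 496.0
t 3.9 go [-487.3   90.7  114.7] rot [-0.07  0.07 29.72] |d| 509.0
```

>>> arm_command(moves="-30 6 0 0 0 2 51;-75 14 0 0 0 4.5 51;-120 22 0 0 0 7.5 51;-165 31 0 0 0 10 51;-210 39 0 0 0 13 51;-255 48 0 0 0 15.5 51;-300 56 0 0 0 18.5 51;-345 64 0 0 0 21 51;-390 72 0 0 0 24 51;-435 81 20 0 0 26.5 51;-470 88 45 0 0 28.5 51;-487 91 70 0 0 29.7 51;-487 91 95 0 0 29.7 51;-487 91 110 0 0 29.7 51;-487 91 115 0 0 29.7 51;-487 91 115 0 0 29.7 51;-487 91 115 0 0 29.7 51;-487 91 115 0 0 29.7 51")

```text
t: 5.7
eef_pos: [547.1, -243.0, 166.3]
eef_rot: [0.9, 0.436, 0.0, 0.001]
wrist_force: [-0.4, 0.3, -0.6]
width: 51.3
```

```bash
python3 - <<'E'
from h import *
w=snap('wrist','w3'); st()
c=w['im'][100:310,140:420]; cv2.imwrite('pics/crop3.png',cv2.resize(c,None,fx=2.8,fy=2.8,interpolation=2)[...,::-1])
E
```

```text
t 5.75 pos [ 547.1 -243.1  166.4] yaw 51.65 zax [ 0.002 -0.001 -1.   ] F [ 0.3  0.3 -1.7] w 51.19
```

View pics/crop3.png

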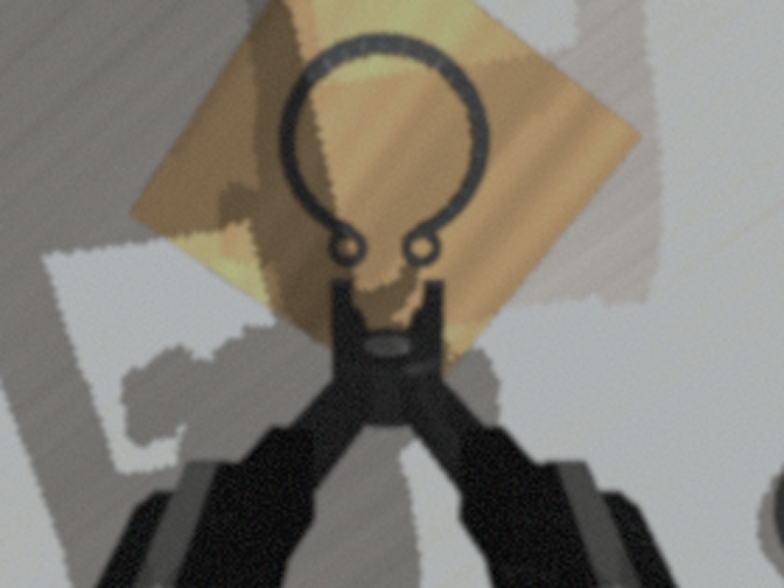

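Eyes at crop (346,246) and (421,246), full-frame px (263.6,187.9) and (290.4,187.9). The pin ends are at about crop (343,282) and (433,282), and the yaw is right. I'll measure both in the tool frame.

```bash
python3 - <<'E'
from h import *
w=load('w3'); s=bot.get_state(); R=Ro.from_quat(s['eef_rot']).as_matrix(); T=s['eef_pos']
g=lambda p:(R.T@(p-T)).round(1)
im=cv2.cvtColor(w['im'],cv2.COLOR_RGB2GRAY)
for u,v in((263.6,187.9),(290.4,187.9)): p=onz(w,u,v,10); print('eye',p.round(1),g(p))
L=((cloud(w)-T)@R)
for r in range(196,214,1):
    k=[c for c in range(250,310) if abs(L[r,c,1])<15 and L[r,c,2]<125]
    if k: 
        gaps=np.split(np.array(k),np.where(np.diff(k)>1)[0]+1)
        print(r,[(q[0],q[-1],L[r,q].mean(0).round(1)) for q in gaps])
E
```

```text
eye [ 538.1 -252.3   10. ] [-12.9  -1.6 156.4]
eye [ 553.4 -233.    10. ] [ 11.8  -1.6 156.4]
200 [(np.int64(258), np.int64(264), array([-12.8,  -5.5, 106.7])), (np.int64(291), np.int64(297), array([ 12.8,  -5.5, 106.9]))]
201 [(np.int64(258), np.int64(264), array([-12.8,  -5.2, 105.1])), (np.int64(291), np.int64(298), array([ 13.1,  -5.4, 104.5]))]
202 [(np.int64(258), np.int64(264), array([-12.8,  -4.5, 104.7])), (np.int64(291), np.int64(298), array([ 13.1,  -4.6, 104.6]))]
203 [(np.int64(258), np.int64(264), array([-12.7,  -4.4, 102.7])), (np.int64(291), np.int64(298), array([ 13.1,  -4.1, 103.4]))]
204 [(np.int64(258), np.int64(264), array([-12.5,  -4.4, 100. ])), (np.int64(291), np.int64(298), array([ 12.9,  -4.2, 100.8]))]
205 [(np.int64(258), np.int64(265), array([-12.1,  -4.2,  98.3])), (np.int64(291), np.int64(298), array([12.8, -4.1, 98.6]))]
206 [(np.int64(258), np.int64(265), array([-11.9,  -4.3,  95.6])), (np.int64(291), np.int64(298), array([12.8, -3.9, 96.7]))]
207 [(np.int64(258), np.int64(265), array([-11.9,  -4.3,  93.5])), (np.int64(290), np.int64(298), array([12.3, -3.8, 94.8]))]
208 [(np.int64(258), np.int64(265), array([-11.8,  -4.2,  91.2])), (np.int64(290), np.int64(298), array([12.2, -3.8, 92.6]))]
209 [(np.int64(258), np.int64(265), array([-11.7,  -4.2,  89. ])), (np.int64(290), np.int64(297), array([11.6, -4.4, 88.5]))]
210 [(np.int64(258), np.int64(268), array([-10.2,  -6.5,  80.3])), (np.int64(288), np.int64(297), array([10.6, -6.4, 80.5]))]
211 [(np.int64(258), np.int64(268), array([-10.1,  -6.4,  78.3])), (np.int64(287), np.int64(297), array([10.1, -6.5, 78.2]))]
212 [(np.int64(258), np.int64(269), array([-9.7, -6.3, 76.6])), (np.int64(287), np.int64(298), array([10.4, -6.3, 76.5]))]
213 [(np.int64(258), np.int64(269), array([-9.6, -6.4, 74.2])), (np.int64(286), np.int64(298), array([10. , -6.1, 74.9]))]
```

>>> arm_command(moves="-0.5 0.3 15 0 0 0 51;-0.5 0.3 30 0 0 0 51;-0.5 0.3 40 0 0 0 51;-0.5 0.3 43 0 0 0 51;-0.5 0.3 43 0 0 0 51;-0.5 0.3 43 0 0 0 51;-0.5 0.3 43 0 0 0 51")

```text
t: 6.45
eef_pos: [546.8, -243.7, 123.0]
eef_rot: [0.9, 0.435, 0.0, 0.0]
wrist_force: [-0.3, 0.4, -1.8]
width: 51.4
```

```bash
python3 - <<'E'
from h import *
w=snap('wrist','w4'); st()
c=w['im'][160:240,220:335]; cv2.imwrite('pics/crop4.png',cv2.resize(c,None,fx=6.9,fy=6.9,interpolation=2)[...,::-1])
s=bot.get_state(); R=Ro.from_quat(s['eef_rot']).as_matrix(); T=s['eef_pos']
for p in ([-12.3,-2,108],[12.3,-2,108],[-12.3,-2,104],[12.3,-2,104]): print(proj(w,T+R@np.array(p)))
E
```

```text
t 6.5 pos [ 546.8 -243.7  122.9] yaw 51.63 zax [ 0.001 -0.001 -1.   ] F [-0.2  0.2 -2.3] w 51.02
[261.85176533 203.61413213]
[293.23203251 203.616087  ]
[261.61781767 205.21846695]
[293.45481336 205.22054051]
```

View pics/crop4.png

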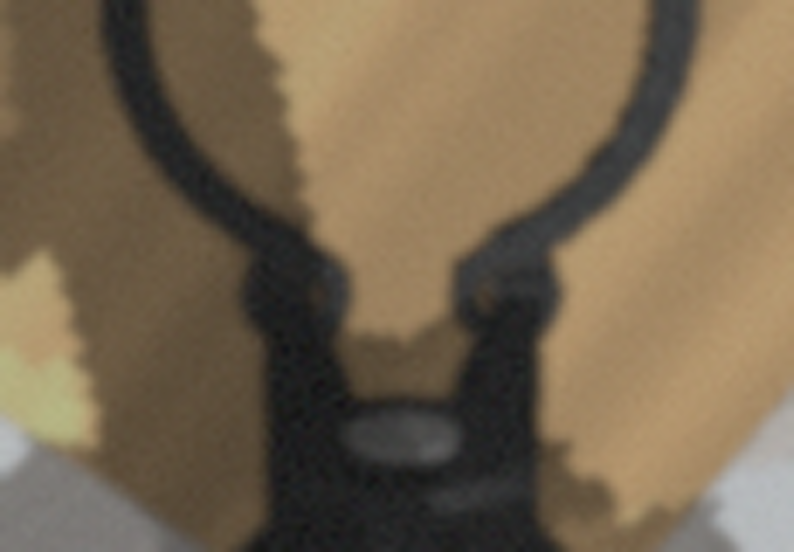

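The pins stand over the eyes: lugs at crop (295,297) and (508,297). A thin sliver of hole shows inside each leg, so the pins are slightly wide. I open by 0.8 mm and insert, watching the force.

>>> arm_command(moves="0 0.4 1 0 0 0 51.8;0 0.4 3 0 0 0 51.8;0 0.4 5 0 0 0 51.8;0 0.4 6 0 0 0 51.8;0 0.4 6 0 0 0 51.8")

```text
t: 7.0
eef_pos: [548.5, -244.9, 118.3]
eef_rot: [0.9, 0.435, 0.001, 0.002]
wrist_force: [-0.1, -0.1, 10.3]
width: 51.7
```

```bash
python3 - <<'E'
from h import *
st()
E
```

```text
t 7.0 pos [ 548.5 -244.9  118.3] yaw 51.63 zax [ 0.004 -0.003 -1.   ] F [-0.1 -0.1 10.3] w 51.7
```

```bash
python3 - <<'E'
from h import *
w=snap('wrist','w5'); st()
c=w['im'][170:230,235:320]; cv2.imwrite('pics/crop5.png',cv2.resize(c,None,fx=9.4,fy=9.4,interpolation=2)[...,::-1])
E
```

```text
t 7.05 pos [ 548.4 -244.9  118.3] yaw 51.63 zax [ 0.004 -0.002 -1.   ] F [-0.3  0.3 10.2] w 52.05
```

View pics/crop5.png

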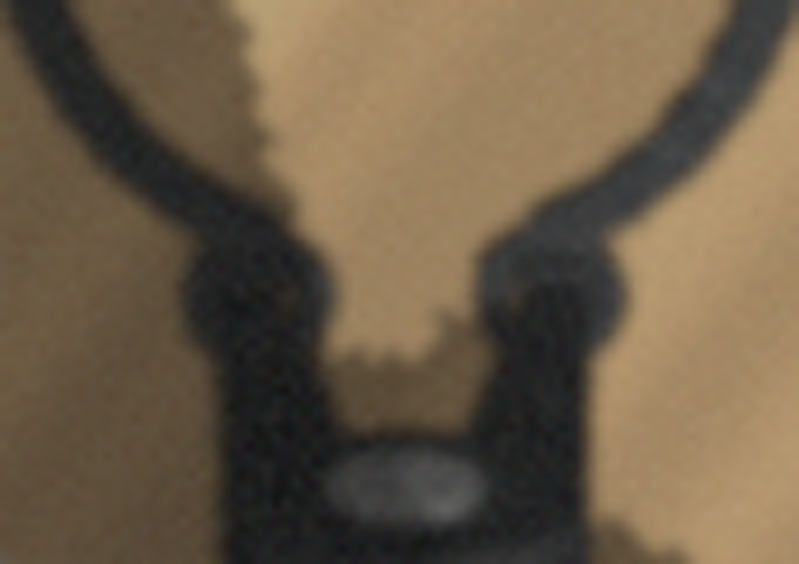

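```bash
python3 - <<'E'
from h import *
s=bot.get_state(); R=Ro.from_quat(s['eef_rot']).as_matrix(); T=s['eef_pos']
w=load('w5');L=(cloud(w)-T)@R
for u,v in((262.3,201.6),(293.8,201.6)): print('eye',(R.T@(onz(w,u,v,10)-T)).round(1))
cols=[list(range(259,266)),list(range(291,298))]
for r in range(196,216): print(r,[L[r,c].mean(0).round(1).tolist() for c in cols])
w=load('w2');s2=np.array([529.1,252,279.4])
R2=Rtool(81.32).as_matrix(); L=(cloud(w)-s2)@R2
k=(abs(L[...,0])<12)&(L[...,2]>28)&(L[...,2]<62)&(L[...,1]<-7.5)&(L[...,1]>-12);v,u=np.nonzero(k); print('boss',L[k].min(0),L[k].max(0),np.median(L[k][:,1]))
p=L[k]; print([(z,p[(p[:,2]>z)&(p[:,2]<z+3)][:,1].mean().round(2), (abs(p[(p[:,2]>z)&(p[:,2]<z+3)][:,0])).max().round(1)) for z in range(30,60,3)])
# grip faces
for z in(-20,-10,0,10,20):
    k=(abs(L[...,0])<26)&(L[...,2]>z)&(L[...,2]<z+8)&(abs(L[...,1])<16); print(z,np.percentile(L[k][:,1],[2,25,50]) if k.any() else 0)
E
```

```text
eye [-11.9  -3.6 108.2]
eye [ 12.8  -3.6 108.3]
196 [[-12.0, -8.3, 107.6], [12.8, -8.2, 108.0]]
197 [[-12.0, -7.6, 107.4], [12.8, -7.6, 107.2]]
198 [[-12.0, -7.4, 105.4], [12.7, -7.5, 105.1]]
199 [[-11.9, -6.7, 105.0], [12.7, -7.0, 104.1]]
200 [[-11.9, -6.1, 104.4], [12.7, -6.3, 103.8]]
201 [[-11.8, -6.0, 102.1], [12.5, -6.4, 100.9]]
202 [[-11.7, -5.7, 100.4], [12.4, -6.2, 98.9]]
203 [[-11.6, -6.3, 96.3], [12.3, -6.2, 96.6]]
204 [[-11.4, -6.4, 93.5], [12.2, -6.1, 94.3]]
205 [[-11.4, -6.3, 91.5], [12.2, -5.8, 93.0]]
206 [[-11.3, -6.2, 89.3], [12.1, -5.7, 91.0]]
207 [[-11.2, -6.2, 87.1], [12.1, -5.3, 89.7]]
208 [[-10.8, -8.2, 79.0], [11.5, -8.1, 79.3]]
209 [[-10.7, -8.0, 77.4], [11.4, -8.1, 77.3]]
210 [[-10.6, -8.1, 75.1], [11.4, -7.9, 75.7]]
211 [[-10.5, -8.1, 73.2], [11.3, -7.9, 73.6]]
212 [[-10.4, -8.0, 71.4], [11.2, -7.6, 72.4]]
213 [[-10.3, -7.9, 69.5], [11.2, -7.5, 70.7]]
214 [[-10.3, -7.8, 67.8], [11.1, -7.4, 69.0]]
215 [[-10.2, -7.8, 66.0], [11.0, -7.2, 67.6]]
boss [-11.79350271  -9.14950547  35.39004049] [11.98758235 -7.50141673 58.5700039 ] -7.896357681724483<stdin>:10: RuntimeWarning: Mean of empty slice.
  ret = ret.dtype.type(ret / rcount)
Traceback (most recent call last):
ValueError: zero-size array to reduction operation maximum which has no identity
```

>>> arm_command(moves="0 -0.8 0 0 0 0 51.8;0 -1.5 0.5 0 0 0 51.8;0 -1.5 1.5 0 0 0 51.8;0 -1.5 1.5 0 0 0 51.8")

```text
t: 7.45
eef_pos: [548.4, -244.6, 117.9]
eef_rot: [0.9, 0.435, 0.002, 0.003]
wrist_force: [-0.1, -0.3, 16.7]
width: 51.8
```

```bash
python3 - <<'E'
from h import *
st()
s=bot.get_state();w=snap('wrist','w6'); R=Ro.from_quat(s['eef_rot']).as_matrix(); T=s['eef_pos']
L=(cloud(w)-T)@R
cols=[list(range(259,266)),list(range(291,298))]
for r in range(190,212,2): print(r,[L[r,c].mean(0).round(1).tolist() for c in cols])
P=cloud(w); k=(abs(L[...,0])>0)&(L[...,1]<-30)&(L[...,1]>-100)&(abs(L[...,0])<45)&(P[...,2]>8)&(P[...,2]<60); print('ring pts z',np.median(P[k][:,2]),k.sum())
E
```

```text
t 7.45 pos [ 548.4 -244.6  117.9] yaw 51.62 zax [ 0.006 -0.004 -1.   ] F [-0.1 -0.3 16.7] w 51.83
190 [[-12.2, -12.2, 111.6], [12.8, -12.5, 110.3]]
192 [[-12.1, -11.1, 109.6], [12.7, -11.6, 107.9]]
194 [[-12.1, -10.0, 108.0], [12.7, -10.1, 107.5]]
196 [[-12.1, -8.5, 107.5], [12.8, -8.5, 107.4]]
198 [[-12.0, -7.7, 104.8], [12.7, -7.7, 104.9]]
200 [[-11.9, -6.4, 103.7], [12.6, -6.7, 102.7]]
202 [[-11.7, -6.0, 99.9], [12.4, -6.5, 98.6]]
204 [[-11.5, -6.4, 93.8], [12.3, -5.9, 95.4]]
206 [[-11.3, -6.5, 89.0], [12.1, -5.8, 91.1]]
208 [[-10.8, -8.4, 78.7], [11.7, -7.0, 82.9]]
210 [[-10.6, -8.2, 75.2], [11.3, -8.2, 75.2]]
ring pts z 10.17599577704968 1285
```

>>> arm_command(moves="0 1.5 -3 0 0 0 53;0 1.5 -6 0 0 0 53;0 1.5 -6 0 0 0 53;0 1.5 -6 0 0 0 53")

```text
t: 7.9
eef_pos: [546.4, -243.6, 120.4]
eef_rot: [0.9, 0.435, -0.0, -0.0]
wrist_force: [0.1, 0.3, -2.4]
width: 53.0
```

```bash
python3 - <<'E'
from h import *
st()
s=bot.get_state();w=snap('wrist','w7'); R=Ro.from_quat(s['eef_rot']).as_matrix(); T=s['eef_pos']
L=(cloud(w)-T)@R
k=lambda z0,z1:(abs(L[...,0])<25)&(L[...,2]>z0)&(L[...,2]<z1)&(abs(L[...,1])<14)
for z in range(0,112,6):
    m=k(z,z+6); p=L[m]
    if len(p): print(z,len(p),'x',p[:,0].min().round(1),p[:,0].max().round(1),'y',np.percentile(p[:,1],[5,25,50]).round(1))
print('eye mid/ends tool',[(R.T@(np.array(e)-T)).round(1) for e in([538.1,-252.2,10],[553.4,-232.9,10])])
c=w['im'][165:235,225:330]; cv2.imwrite('pics/crop7.png',cv2.convertScaleAbs(cv2.resize(c,None,fx=7.6,fy=7.6,interpolation=2)[...,::-1],alpha=2.2))
E
```

```text
t 7.9 pos [ 546.4 -243.6  120.4] yaw 51.63 zax [-0.001  0.    -1.   ] F [ 0.1  0.3 -2.4] w 53.02
0 281 x -21.4 21.7 y [-11.3 -10.9  -7.4]
6 206 x -14.9 17.1 y [-6.7 -6.  -3.2]
12 287 x -18.3 18.3 y [-7.1 -6.6 -6.2]
18 277 x -17.0 17.3 y [-6.9 -6.5 -6.1]
24 256 x -14.6 14.5 y [-7.  -6.6 -6.2]
30 338 x -13.1 12.1 y [-7.5 -6.6 -5.6]
36 354 x -11.2 11.4 y [-8.9 -8.4 -7. ]
42 195 x -11.8 11.9 y [-9.5 -9.  -8.7]
48 118 x -11.9 11.4 y [-9.6 -9.1 -8.8]
54 66 x -9.7 9.8 y [-9.  -8.8 -8.7]
60 52 x -11.5 11.6 y [-7.1 -6.8 -6.6]
66 81 x -12.4 12.6 y [-6.9 -6.7 -6.6]
72 80 x -13.6 12.9 y [-7.  -6.7 -6.6]
78 33 x -13.6 13.8 y [-6.8 -6.7 -6.4]
84 22 x -13.5 12.7 y [-5.  -4.9 -4.8]
90 40 x -13.7 13.7 y [-5.1 -4.8 -4.6]
96 38 x -14.1 14.1 y [-5.  -4.8 -4.7]
102 56 x -15.2 14.3 y [-5.9 -5.7 -5.4]
108 923 x -24.8 25.0 y [-12.9  -9.3  -4.8]
eye mid/ends tool [array([-11.9,  -1.1, 110.4]), array([ 12.7,  -1.1, 110.4])]
```

View pics/crop7.png

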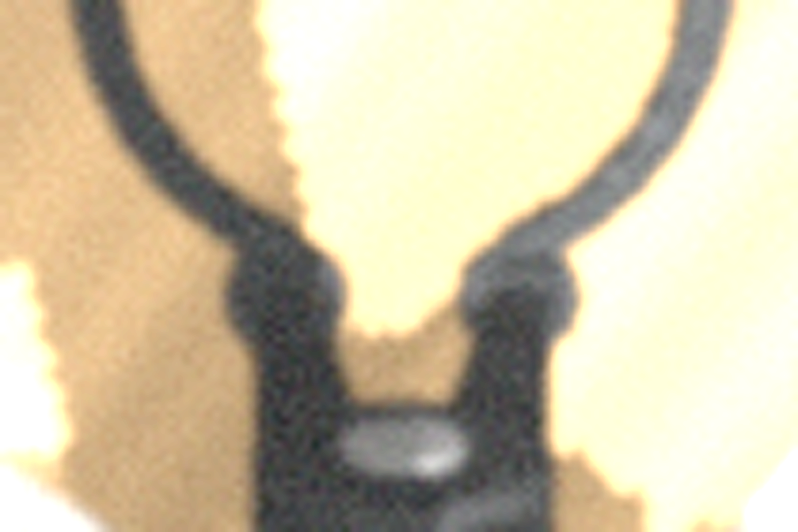

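>>> arm_command(moves="0.4 0.7 0 0 0 0 51;0.4 0.7 0 0 0 0 51;0.4 0.6 1 0 0 0 51;0.4 0.5 2 0 0 0 51;0.4 0.4 2.5 0 0 0 51;0.4 0.4 2.5 0 0 0 51")

```text
t: 8.55
eef_pos: [547.4, -243.8, 118.5]
eef_rot: [0.9, 0.435, 0.0, 0.0]
wrist_force: [0.7, 0.8, 0.6]
width: 51.2
```

```bash
python3 -c "
from h import *
st()"
```

```text
t 8.55 pos [ 547.4 -243.8  118.5] yaw 51.63 zax [ 0. -0. -1.] F [0.7 0.8 0.6] w 51.18
```

>>> arm_command(moves="0 -0.1 0.5 0 0 0 51;0 -0.2 1 0 0 0 51;0 -0.3 1.5 0 0 0 51;0 -0.3 1.5 0 0 0 51")

```text
t: 8.95
eef_pos: [548.2, -244.3, 118.3]
eef_rot: [0.9, 0.435, 0.001, 0.001]
wrist_force: [-0.2, -0.6, 7.7]
width: 51.5
```

```bash
python3 -c "
from h import *
st()"
```

```text
t 8.95 pos [ 548.2 -244.3  118.3] yaw 51.63 zax [ 0.003 -0.002 -1.   ] F [-0.2 -0.6  7.7] w 51.45
```

>>> arm_command(moves="0 0.2 -0.5 0 0 0 51;0 0.3 -1 0 0 0 49;0 0.3 -1 0 0 0 47;0 0.3 -1 0 0 0 46;0 0.3 -1 0 0 0 46;0 0.3 -1 0 0 0 46")

```text
t: 9.55
eef_pos: [548.2, -244.7, 119.5]
eef_rot: [0.9, 0.436, 0.0, 0.001]
wrist_force: [-2.1, -1.4, 10.6]
width: 46.6
```

```bash
python3 - <<'E'
from h import *
st()
w=snap('wrist','w8')
c=w['im'][100:240,190:370]; cv2.imwrite('pics/crop8.png',cv2.convertScaleAbs(cv2.resize(c,None,fx=4.2,fy=4.2,interpolation=2)[...,::-1],alpha=1.8))
E
```

```text
t 9.55 pos [ 548.2 -244.7  119.5] yaw 51.64 zax [ 0.002 -0.002 -1.   ] F [-2.1 -1.4 10.6] w 46.62
```

View pics/crop8.png

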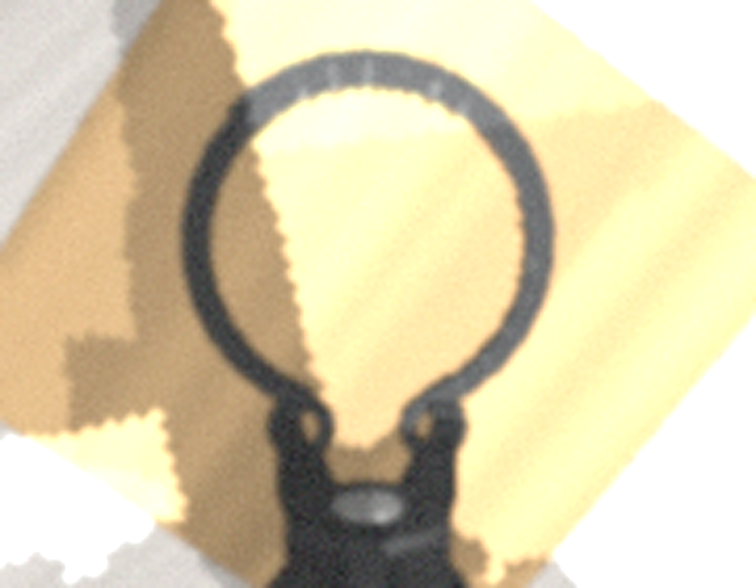

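The ring has not opened: the legs, at crop (291,430) and (444,430), slid outward over the lugs, so the pins only sit on top. I retreat, re-measure the pins unobstructed, and compare.

```bash
python3 - <<'E'
from h import *
s=bot.get_state();w=load('w8'); R=Ro.from_quat(s['eef_rot']).as_matrix(); T=s['eef_pos']
L=(cloud(w)-T)@R
for z in range(36,112,6):
    p=L[(abs(L[...,0])<25)&(L[...,2]>z)&(L[...,2]<z+6)&(abs(L[...,1])<14)]
    if len(p): print(z,len(p),'x',p[:,0].min().round(1),p[:,0].max().round(1),'y',np.percentile(p[:,1],[5,25,50]).round(1))
for u,v in((261.7,200.7),(293.6,200.7)): print((R.T@(onz(w,u,v,10)-T)).round(1))
E
```

```text
36 423 x -11.8 11.4 y [-9.9 -8.8 -7.5]
42 209 x -11.8 11.3 y [-10.7 -10.   -9.7]
48 138 x -12.7 11.5 y [-10.9 -10.5 -10. ]
54 91 x -10.9 10.4 y [-10.6 -10.2 -10.1]
60 42 x -12.2 11.5 y [-9.9 -9.2 -8.2]
66 91 x -13.9 12.5 y [-8.6 -8.4 -8.1]
72 93 x -15.1 14.3 y [-8.7 -8.4 -8.2]
78 54 x -15.9 14.5 y [-8.7 -8.5 -8.3]
84 15 x -14.9 14.1 y [-7.1 -6.9 -6.6]
90 43 x -16.0 15.2 y [-7.1 -6.8 -6.7]
96 41 x -17.1 15.5 y [-7.2 -7.  -6.7]
102 76 x -18.3 16.7 y [-8.2 -7.7 -7. ]
108 1321 x -24.9 24.9 y [-13.   -9.5  -4.2]
[-12.5  -4.1 109.4]
[ 12.6  -4.1 109.4]
```

>>> arm_command(moves="0 0 -10 0 0 0 50;0 -15 -30 0 0 0 51;0 -35 -35 0 0 0 51;0 -35 -35 0 0 0 51;0 -35 -35 0 0 0 51;0 -35 -35 0 0 0 51")

```text
t: 10.2
eef_pos: [520.4, -222.3, 152.6]
eef_rot: [0.9, 0.435, 0.0, 0.0]
wrist_force: [-0.1, 0.2, -0.8]
width: 51.0
```

```bash
python3 - <<'E'
from h import *
st()
s=bot.get_state();w=snap('wrist','w9'); R=Ro.from_quat(s['eef_rot']).as_matrix(); T=s['eef_pos']
L=(cloud(w)-T)@R
for z in range(36,116,6):
    p=L[(abs(L[...,0])<25)&(L[...,2]>z)&(L[...,2]<z+6)&(abs(L[...,1])<14)]
    if len(p): print(z,len(p),'x',p[:,0].min().round(1),p[:,0].max().round(1),'y',np.percentile(p[:,1],[5,25,50]).round(1),p[:,2].max())
# silhouettes rows
m=(np.abs(L[...,1])<15)&(L[...,2]<125)&(np.abs(L[...,0])<20)
for r in range(194,210):
    c=np.nonzero(m[r])[0]; print(r,[(int(q[0]),int(q[-1])) for q in np.split(c,np.where(np.diff(c)>1)[0]+1) if len(q)], [int(x) for x in cv2.cvtColor(w['im'],cv2.COLOR_RGB2GRAY)[r,254:272]])
c=w['im'][175:235,235:325]; cv2.imwrite('pics/crop9.png',cv2.convertScaleAbs(cv2.resize(c,None,fx=8.8,fy=8.8,interpolation=2)[...,::-1],alpha=1.8))
E
```

```text
t 10.2 pos [ 520.4 -222.3  152.6] yaw 51.62 zax [ 0. -0. -1.] F [-0.1  0.2 -0.8] w 51.01
36 424 x -11.3 10.8 y [-9.1 -8.5 -6.9] 41.984855274822564
42 196 x -11.8 12.0 y [-9.9 -9.4 -9. ] 47.96729561380546
48 128 x -12.0 12.1 y [-9.9 -9.6 -9.2] 53.85511168406678
54 76 x -9.8 9.7 y [-9.4 -9.2 -9. ] 59.85190902451632
60 47 x -12.2 11.5 y [-7.6 -7.4 -7.1] 65.80285750346691
66 94 x -13.3 12.6 y [-7.6 -7.3 -7.1] 71.98524611578698
72 69 x -14.3 13.6 y [-7.4 -7.3 -7.1] 77.87073187458145
78 47 x -14.5 13.7 y [-7.4 -7.2 -7. ] 81.53752490361512
84 18 x -14.2 13.4 y [-5.7 -5.5 -5.3] 89.632176760417
90 36 x -14.5 13.8 y [-5.6 -5.4 -5.2] 95.92647508699778
96 46 x -15.7 14.8 y [-5.7 -5.5 -5.3] 101.83244463143197
102 62 x -16.0 15.2 y [-6.6 -6.3 -5.9] 107.93829575781864
194 [] [87, 87, 90, 90, 87, 86, 86, 86, 88, 104, 122, 140, 148, 149, 152, 149, 152, 153]
195 [] [89, 90, 86, 87, 87, 83, 85, 87, 85, 95, 114, 136, 151, 148, 152, 152, 154, 151]
196 [] [88, 87, 88, 87, 85, 86, 85, 86, 80, 92, 116, 140, 148, 153, 154, 152, 153, 152]
197 [] [90, 87, 84, 87, 82, 80, 84, 80, 86, 97, 124, 141, 151, 152, 151
[... 585 characters left out ...]
, 41, 31, 31, 30, 27, 29, 61, 101, 132, 145, 145, 141, 139, 138]
204 [(257, 264), (290, 297)] [84, 85, 78, 62, 41, 30, 25, 32, 32, 29, 52, 92, 119, 135, 130, 128, 129, 121]
205 [(257, 264), (290, 297)] [86, 86, 79, 59, 36, 32, 29, 28, 32, 28, 48, 73, 101, 113, 109, 102, 108, 103]
206 [(257, 264), (290, 297)] [86, 85, 81, 62, 38, 26, 27, 33, 32, 32, 42, 63, 83, 85, 88, 84, 86, 85]
207 [(257, 264), (290, 292), (294, 297)] [85, 88, 80, 58, 38, 28, 30, 17, 29, 33, 38, 55, 71, 80, 77, 79, 78, 76]
208 [(257, 265), (290, 297)] [85, 85, 83, 61, 39, 34, 25, 21, 34, 26, 36, 40, 56, 68, 73, 78, 77, 78]
209 [(257, 267), (287, 297)] [84, 86, 82, 63, 41, 33, 22, 34, 26, 29, 30, 32, 44, 52, 66, 75, 75, 77]
```

View pics/crop9.png

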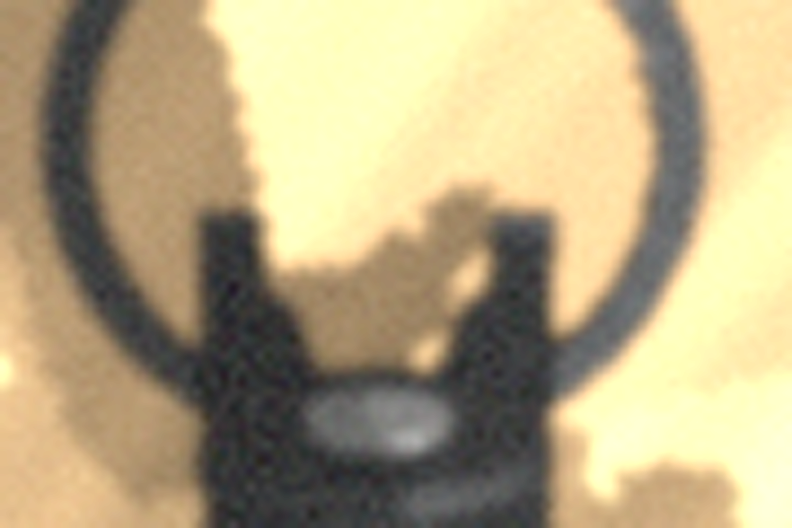

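```bash
cat >> h.py <<'E'
def pins(f,s,show=True):
    """leg end edges in wrist picture f -> tool coords, front face y by depth; state s"""
    w=load(f); R=Ro.from_quat(s['eef_rot']).as_matrix(); T=s['eef_pos']; L=(cloud(w)-T)@R
    m=(L[...,2]>86)&(L[...,2]<101)&(abs(L[...,1])<14)&(abs(L[...,0])<28); out=[]
    for sg in(-1,1):
        p=L[m&(np.sign(L[...,0])==sg)]; out.append([(p[:,0].min()+p[:,0].max())/2,np.median(p[:,1]),np.ptp(p[:,0])])
    return np.round(out,2)
E
python3 - <<'E'
from h import *
s=bot.get_state();w=load('w9'); R=Ro.from_quat(s['eef_rot']).as_matrix(); T=s['eef_pos']
print(pins('w9',s))
for y in(-5.2,-5.6,-6):
  print(y,[(z,proj(w,T+R@np.array([-13,y,z])).round(1).tolist()) for z in range(100,113,2)])
for u in(257-.5,264.5,290-.5,297.5): # edges at row 201
    o,d=ray(w,u,201); d=R.T@d;o=R.T@(o-T); print(u,(o+d*(103-o[2])/d[2]).round(2))
# ring: circle fit on dark ring pixels back arc -> world
g=cv2.cvtColor(w['im'],cv2.COLOR_RGB2GRAY); P=cloud(w)
m=(g<95)&(P[...,2]<14)&(P[...,2]>4)
E
```

```text
[[-12.01  -5.22   5.63]
 [ 11.94  -5.17   5.76]]
-5.2 [(100, [260.4, 202.9]), (102, [260.5, 202.1]), (104, [260.7, 201.3]), (106, [260.8, 200.5]), (108, [260.9, 199.7]), (110, [261.0, 198.9]), (112, [261.2, 198.2])]
-5.6 [(100, [260.4, 202.4]), (102, [260.5, 201.6]), (104, [260.7, 200.8]), (106, [260.8, 200.0]), (108, [260.9, 199.2]), (110, [261.0, 198.5]), (112, [261.1, 197.7])]
-6 [(100, [260.4, 201.9]), (102, [260.5, 201.1]), (104, [260.6, 200.3]), (106, [260.8, 199.5]), (108, [260.9, 198.7]), (110, [261.0, 198.0]), (112, [261.1, 197.2])]
256.5 [-16.13  -5.73 103.  ]
264.5 [-10.    -5.73 103.  ]
289.5 [  9.16  -5.73 103.  ]
297.5 [ 15.29  -5.73 103.  ]
```

Measured unobstructed, the leg end projects to tool z≈109. That puts the pin ends at about 112.7, so at TCP z 118.5 the pins were probably seated in the holes, and 46.6 mm only took up the slack. I re-insert and spread further to test that.

>>> arm_command(moves="0.2 15 5 0 0 0 51;0.2 34.2 15 0 0 0 51;0.2 34.2 25 0 0 0 51;0.2 34.2 28 0 0 0 51;0.2 34.2 28 0 0 0 51;0.2 34.2 28 0 0 0 51;0.2 34.2 30 0 0 0 51;0.2 34.2 32 0 0 0 51;0.2 34.2 33.5 0 0 0 51;0.2 34.2 34 0 0 0 51;0.2 34.2 34 0 0 0 51")

```text
t: 11.35
eef_pos: [546.7, -242.9, 118.8]
eef_rot: [0.9, 0.435, -0.0, -0.0]
wrist_force: [-0.1, 0.0, -0.4]
width: 50.9
```

```bash
python3 -c "
from h import *
st()"
```

```text
t 11.35 pos [ 546.7 -242.9  118.8] yaw 51.63 zax [-0. -0. -1.] F [-0.1  0.  -0.4] w 50.91
```

>>> arm_command(moves="0 0 0 0 0 0 48;0 0 0 0 0 0 46;0 0 -0.3 0 0 0 44;0 0 -0.5 0 0 0 42;0 0 -0.8 0 0 0 40;0 0 -0.8 0 0 0 40;0 0 -0.8 0 0 0 40")

```text
t: 12.05
eef_pos: [547.0, -244.3, 120.7]
eef_rot: [0.9, 0.436, -0.0, 0.001]
wrist_force: [-2.4, -2.8, 5.7]
width: 40.2
```

```bash
python3 - <<'E'
from h import *
st(); s=bot.get_state()
w=snap('wrist','w10'); print(pins('w10',s))
c=w['im'][100:240,190:370]; cv2.imwrite('pics/crop10.png',cv2.convertScaleAbs(cv2.resize(c,None,fx=4.2,fy=4.2,interpolation=2)[...,::-1],alpha=1.8))
g=cv2.cvtColor(w['im'],cv2.COLOR_RGB2GRAY)
for r in(188,192,194,196,198,200,202): print(r,g[r,245:312].tolist())
E
```

```text
t 12.05 pos [ 547.  -244.3  120.7] yaw 51.65 zax [ 0.001 -0.002 -1.   ] F [-2.4 -2.8  5.7] w 40.23
[[-16.12  -5.36   6.47]
 [ 14.15  -5.27   5.77]]
188 [44, 38, 35, 36, 37, 33, 37, 50, 64, 79, 85, 90, 87, 85, 86, 83, 82, 87, 87, 108, 126, 136, 141, 143, 142, 145, 142, 142, 143, 139, 139, 140, 137, 136, 136, 134, 135, 134, 133, 134, 134, 132, 135, 134, 133, 134, 136, 136, 133, 137, 137, 133, 131, 127, 117, 99, 82, 66, 59, 60, 61, 66, 67, 66, 76, 94, 123]
192 [91, 88, 74, 62, 42, 41, 35, 37, 36, 43, 37, 32, 37, 47, 55, 65, 75, 78, 80, 79, 84, 96, 121, 132, 144, 144, 141, 140, 138, 138, 136, 132, 133, 136, 135, 134, 135, 134, 134, 136, 134, 134, 137, 134, 136, 134, 129, 114, 94, 79, 73, 66, 57, 57, 63, 64, 65, 64, 67, 72, 88, 111, 132, 147, 154, 156, 151]
194 [92, 95, 92, 89, 81, 66, 55, 43, 39, 40, 39, 37, 39, 37, 34, 44, 57, 66, 76, 80, 84, 92, 113, 130, 140, 141, 141, 137, 137, 135, 136, 132, 130, 133, 132, 131, 134, 134, 130, 133, 134, 136, 134, 133, 128, 118, 96, 68, 58, 53, 59, 64, 59, 64, 55, 64, 71, 83, 103, 122, 140, 153, 157, 157, 156, 156, 154]
196 [94, 93, 94, 90, 89, 86, 73
[... 477 characters left out ...]
, 61, 62, 66, 62, 60, 54, 49, 48, 51, 56, 56, 76, 108, 140, 152, 156, 154, 153, 151, 153, 152, 150]
200 [92, 89, 90, 90, 80, 56, 44, 37, 28, 34, 34, 34, 41, 53, 69, 75, 66, 52, 40, 33, 39, 60, 84, 113, 129, 133, 134, 134, 133, 131, 133, 134, 132, 130, 135, 133, 131, 135, 133, 133, 127, 113, 88, 65, 63, 69, 84, 102, 101, 84, 60, 50, 46, 43, 47, 48, 58, 90, 130, 149, 158, 156, 152, 152, 154, 152, 149]
202 [92, 90, 88, 88, 72, 55, 31, 27, 31, 32, 27, 31, 35, 51, 71, 78, 76, 55, 39, 38, 39, 55, 74, 95, 109, 125, 131, 132, 130, 131, 135, 134, 132, 134, 135, 133, 133, 130, 122, 111, 96, 77, 59, 55, 56, 67, 82, 92, 92, 70, 46, 31, 35, 35, 37, 38, 43, 68, 108, 139, 152, 151, 152, 149, 153, 149, 148]
```

Lugs at row 200 now centre on u≈258.5 and 294.7. That is 36 px apart against 31 closed, so the ring is opening and the pins are in. I squeeze on.

>>> arm_command(moves="0 0 -0.5 0 0 0 39;0 0 -0.8 0 0 0 37;0 0 -1 0 0 0 36;0 0 -1.2 0 0 0 35;0 0 -1.2 0 0 0 35;0 0 -1.2 0 0 0 35")

```text
t: 12.7
eef_pos: [547.0, -243.8, 121.4]
eef_rot: [0.9, 0.436, -0.0, 0.001]
wrist_force: [-1.8, -3.1, 6.3]
width: 35.1
```

```bash
cat >> h.py <<'E'
def rowseg(f,r,th=None):
    g=cv2.cvtColor(load(f)['im'],cv2.COLOR_RGB2GRAY); return g[r].astype(int)
E
python3 - <<'E'
from h import *
st(); s=bot.get_state()
w=snap('wrist','w11'); print(pins('w11',s))
for r in range(194,206,2): print(r,rowseg('w11',r)[238:318].tolist())
c=w['im'][100:240,190:370]; cv2.imwrite('pics/crop11.png',cv2.convertScaleAbs(cv2.resize(c,None,fx=4.2,fy=4.2,interpolation=2)[...,::-1],alpha=1.8))
E
```

```text
t 12.7 pos [ 547.  -243.8  121.4] yaw 51.64 zax [ 0.001 -0.002 -1.   ] F [-1.8 -3.1  6.3] w 35.11
[[-18.45  -4.69   6.59]
 [ 15.37  -4.76   6.43]]
194 [89, 88, 90, 92, 88, 91, 90, 81, 69, 58, 46, 42, 36, 38, 36, 31, 37, 37, 38, 49, 63, 74, 80, 82, 80, 82, 80, 90, 99, 118, 134, 140, 141, 138, 137, 136, 135, 134, 132, 133, 134, 133, 133, 134, 135, 135, 134, 134, 136, 135, 135, 132, 136, 133, 130, 117, 94, 70, 59, 57, 61, 61, 60, 63, 65, 72, 81, 100, 121, 142, 151, 157, 155, 155, 152, 152, 151, 151, 150, 148]
196 [89, 90, 90, 92, 89, 93, 94, 93, 93, 84, 71, 53, 37, 42, 33, 38, 42, 40, 35, 37, 40, 51, 65, 77, 79, 79, 84, 84, 98, 117, 133, 140, 140, 140, 135, 138, 132, 131, 134, 132, 132, 131, 134, 134, 135, 133, 135, 134, 135, 133, 133, 133, 126, 112, 94, 78, 64, 64, 59, 62, 64, 58, 59, 62, 77, 110, 134, 147, 154, 156, 155, 153, 155, 153, 152, 151, 150, 146, 144, 143]
198 [90, 90, 90, 94, 94, 93, 92, 95, 89, 77, 56, 38, 35, 33, 33, 31, 37, 42, 39, 40, 37, 35, 40, 55, 65, 77, 80, 80, 82, 93, 116, 130, 136, 137, 132, 134, 130, 134, 136, 133, 134, 135, 132, 131, 134, 134, 134, 133, 136, 132
[... 509 characters left out ...]
 92, 93, 93, 90, 91, 85, 70, 49, 32, 40, 26, 29, 24, 29, 42, 59, 71, 74, 65, 52, 42, 38, 47, 67, 78, 77, 78, 81, 97, 119, 129, 133, 132, 132, 133, 132, 133, 133, 132, 134, 134, 134, 132, 134, 136, 137, 131, 124, 99, 72, 59, 58, 63, 69, 77, 79, 72, 54, 37, 38, 37, 37, 40, 45, 64, 106, 137, 146, 153, 147, 146, 144, 143, 141, 141, 140, 138, 141]
204 [95, 93, 96, 91, 91, 93, 91, 86, 71, 50, 33, 27, 32, 25, 30, 28, 36, 40, 51, 63, 55, 43, 37, 38, 49, 65, 79, 77, 75, 74, 84, 109, 123, 134, 132, 133, 134, 132, 132, 134, 135, 134, 133, 134, 133, 130, 124, 117, 107, 88, 77, 60, 48, 45, 45, 57, 69, 72, 53, 39, 35, 33, 39, 40, 38, 43, 73, 111, 138, 149, 148, 146, 142, 143, 142, 142, 140, 141, 138, 139]
```

>>> arm_command(moves="0 0 -0.4 0 0 0 33;0 0 -0.8 0 0 0 31;0 0 -1.2 0 0 0 29;0 0 -1.4 0 0 0 28;0 0 -1.4 0 0 0 28;0 0 -1.4 0 0 0 28")

```text
t: 13.35
eef_pos: [546.7, -242.8, 122.0]
eef_rot: [0.9, 0.435, -0.0, -0.0]
wrist_force: [0.4, -1.2, 1.0]
width: 28.8
```

```bash
cat >> h.py <<'E'
def lugs(f,r,lo=225,hi=335,th=(72,102)):
    g=rowseg(f,r); 
    a=[c for c in range(lo,hi)]
    return g[lo:hi].tolist()
E
python3 - <<'E'
from h import *
st(); s=bot.get_state()
w=snap('wrist','w12'); print(pins('w12',s))
for r in (198,200,202,204): print(r,rowseg('w12',r)[230:325].tolist())
c=w['im'][100:240,190:370]; cv2.imwrite('pics/crop12.png',cv2.convertScaleAbs(cv2.resize(c,None,fx=4.2,fy=4.2,interpolation=2)[...,::-1],alpha=1.8))
E
```

```text
t 13.35 pos [ 546.7 -242.8  122. ] yaw 51.63 zax [-0.  0. -1.] F [ 0.4 -1.2  1. ] w 28.78
[[-19.74  -3.78   8.55]
 [ 17.14  -3.7    9.11]]
198 [90, 89, 89, 89, 89, 89, 89, 89, 89, 93, 91, 87, 94, 91, 86, 68, 48, 39, 33, 35, 32, 33, 39, 34, 35, 37, 44, 56, 66, 74, 79, 80, 82, 83, 80, 86, 99, 122, 135, 135, 137, 132, 134, 134, 132, 134, 132, 132, 133, 134, 133, 135, 134, 133, 134, 137, 134, 135, 137, 139, 135, 136, 136, 135, 134, 117, 95, 73, 62, 62, 65, 56, 57, 59, 56, 58, 58, 75, 107, 135, 147, 150, 149, 149, 144, 144, 143, 141, 142, 141, 139, 141, 139, 144, 141]
200 [91, 89, 91, 90, 89, 89, 88, 89, 90, 91, 93, 91, 90, 83, 67, 42, 34, 34, 38, 32, 37, 36, 50, 53, 44, 41, 38, 36, 43, 59, 72, 80, 82, 83, 79, 82, 90, 110, 127, 135, 132, 134, 135, 131, 134, 131, 132, 133, 132, 134, 132, 133, 134, 134, 135, 134, 135, 138, 140, 142, 145, 143, 140, 128, 108, 78, 59, 62, 68, 80, 79, 65, 50, 53, 45, 47, 50, 51, 67, 101, 131, 144, 147, 144, 145, 140, 137, 140, 137, 141, 138, 141, 139, 139, 143]
202 [88, 88, 90, 88, 88, 90, 91, 89, 93, 90, 94, 91, 88, 69, 48, 33, 27, 26, 31, 29, 33, 44, 60, 70, 69, 57, 41, 40, 40, 51, 68, 79, 80, 80, 80, 79, 89, 107, 125, 130, 132, 134, 132, 134, 131, 135, 132, 133, 134, 133, 132, 136, 132, 135, 133, 138, 141, 143, 145, 145, 147, 142, 131, 106, 75, 60, 54, 63, 81, 103, 94, 73, 50, 40, 38, 42, 42, 47, 60, 85, 116, 140, 143, 143, 143, 140, 140, 140, 140, 140, 143, 141, 142, 145, 143]
204 [88, 93, 88, 89, 92, 90, 90, 88, 91, 92, 92, 91, 90, 66, 50, 36, 31, 30, 34, 35, 29, 38, 42, 52, 62, 57, 49, 34, 37, 49, 70, 77, 80, 78, 79, 76, 77, 82, 102, 120, 131, 130, 129, 131, 133, 130, 131, 133, 135, 134, 136, 133, 132, 133, 134, 138, 141, 140, 138, 130, 123, 127, 126, 99, 71, 50, 43, 56, 72, 77, 68, 49, 38, 32, 39, 40, 41, 41, 51, 70, 111, 130, 141, 138, 139, 142, 140, 139, 141, 141, 142, 144, 144, 144, 148]
```

>>> arm_command(moves="0 0 -0.2 0 0 0 27;0 0 -0.4 0 0 0 26;0 0 -0.6 0 0 0 25;0 0 -0.8 0 0 0 24;0 0 -0.8 0 0 0 23.5;0 0 -0.8 0 0 0 23.5;0 0 -0.8 0 0 0 23.5")

```text
t: 14.1
eef_pos: [546.7, -242.9, 123.0]
eef_rot: [0.9, 0.435, -0.0, -0.0]
wrist_force: [0.2, 0.4, -2.0]
width: 23.9
```

```bash
python3 - <<'E'
from h import *
st(); s=bot.get_state()
w=snap('wrist','w13'); print(pins('w13',s))
for r in (200,203): print(r,rowseg('w13',r)[230:325].tolist())
c=w['im'][90:240,185:375]; cv2.imwrite('pics/crop13.png',cv2.convertScaleAbs(cv2.resize(c,None,fx=4,fy=4,interpolation=2)[...,::-1],alpha=1.8))
E
```

```text
t 14.1 pos [ 546.7 -242.9  123. ] yaw 51.63 zax [-0.  0. -1.] F [ 0.2  0.4 -2. ] w 23.92
[[-21.44  -4.76   6.67]
 [ 18.68  -4.69  10.83]]
200 [90, 90, 88, 90, 88, 89, 90, 89, 92, 90, 88, 74, 48, 39, 32, 33, 33, 36, 29, 41, 57, 66, 63, 53, 44, 32, 38, 52, 70, 81, 81, 77, 81, 80, 81, 80, 84, 106, 124, 133, 131, 129, 134, 133, 131, 131, 130, 131, 131, 129, 132, 132, 132, 130, 134, 132, 136, 138, 139, 144, 142, 144, 142, 145, 146, 147, 133, 99, 65, 58, 64, 67, 75, 76, 65, 49, 50, 44, 51, 48, 51, 57, 80, 111, 131, 140, 136, 136, 137, 137, 138, 138, 138, 140, 141]
203 [89, 89, 89, 86, 88, 88, 89, 91, 90, 91, 85, 66, 45, 33, 28, 26, 30, 30, 26, 26, 35, 48, 55, 53, 44, 37, 38, 52, 69, 79, 79, 80, 80, 79, 76, 81, 78, 91, 108, 121, 129, 132, 133, 128, 130, 131, 130, 133, 134, 133, 132, 130, 132, 133, 135, 134, 139, 143, 140, 131, 122, 106, 97, 96, 102, 96, 83, 63, 59, 56, 53, 59, 59, 48, 40, 41, 33, 35, 38, 40, 44, 47, 69, 97, 124, 135, 138, 137, 138, 139, 138, 141, 140, 144, 145]
```

>>> arm_command(moves="0 0 -1 0 0 0 22.5;0 0 -3 0 0 0 22.5;0 0 -6 0 0 0 22.5;0 0 -12 0 0 0 22.5;0 0 -20 0 0 0 22.5;0 0 -35 0 0 0 22.5;0 0 -50 0 0 0 22.5;0 0 -60 0 0 0 22.5;0 0 -60 0 0 0 22.5;0 0 -60 0 0 0 22.5")

```text
t: 15.15
eef_pos: [546.7, -243.0, 183.2]
eef_rot: [0.9, 0.435, 0.0, 0.0]
wrist_force: [0.6, 0.3, -1.8]
width: 22.8
```

```bash
python3 - <<'E'
from h import *
st(); s=bot.get_state()
w=snap('wrist','w14'); print(pins('w14',s))
c=w['im'][80:240,170:390]; cv2.imwrite('pics/crop14.png',cv2.convertScaleAbs(cv2.resize(c,None,fx=3.6,fy=3.6,interpolation=2)[...,::-1],alpha=1.8))
R=Ro.from_quat(s['eef_rot']).as_matrix(); L=(cloud(w)-s['eef_pos'])@R
m=(L[...,2]>95)&(L[...,2]<150)&(L[...,1]<-9)&(L[...,1]>-90)&(abs(L[...,0])<50); p=L[m]; print(len(p))
for y in range(-80,-5,6):
    q=p[(p[:,1]>=y)&(p[:,1]<y+6)]
    if len(q): print(y,len(q),'x',q[:,0].min().round(1),q[:,0].max().round(1),'z',np.median(q[:,2]).round(1))
E
```

```text
t 15.15 pos [ 546.7 -243.   183.2] yaw 51.63 zax [ 0. -0. -1.] F [ 0.6  0.3 -1.8] w 22.81
[[-21.89  -4.19   7.42]
 [ 19.01  -4.18  10.  ]]
1629
-74 37 x -9.4 7.1 z 120.5
-68 333 x -21.6 18.6 z 120.1
-62 230 x -28.5 25.4 z 119.4
-56 178 x -33.3 31.0 z 118.5
-50 143 x -35.8 34.3 z 117.7
-44 122 x -37.5 36.1 z 116.9
-38 113 x -38.5 37.0 z 116.2
-32 118 x -38.7 37.1 z 115.4
-26 117 x -37.9 36.3 z 114.4
-20 123 x -35.7 34.0 z 113.7
-14 115 x -31.9 31.1 z 113.0
```

View pics/crop14.png

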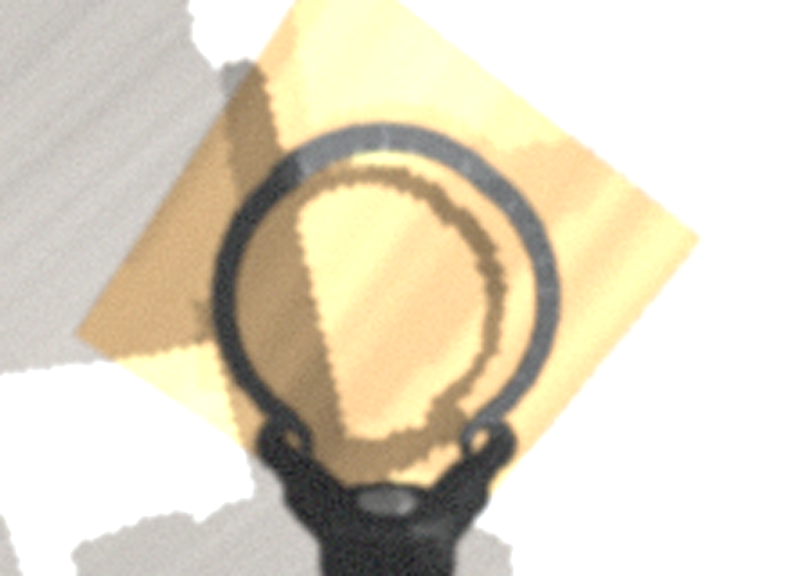

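The ring is lifted on the pins: the back arc is at crop (385,138), the lugs at (286,437) and (488,437), and the droop is about 0.127 rad by depth. That was my 12th picture, so from here I work from numbers. Next: ring geometry in the tool frame.

```bash
cat >> h.py <<'E'
def onplane(w,s,u,v,n,d):
    """ray hit with tool-frame plane n.p=d"""
    R=Ro.from_quat(s['eef_rot']).as_matrix(); o,k=ray(w,u,v); o=R.T@(o-s['eef_pos']); k=R.T@k; return o+k*(d-n@o)/(n@k)
def ring(f,s,zlo=100,zhi=140):
    """plane of ring top in tool frame from depth; dark ring points"""
    w=load(f); R=Ro.from_quat(s['eef_rot']).as_matrix(); L=(cloud(w)-s['eef_pos'])@R
    g=cv2.cvtColor(w['im'],cv2.COLOR_RGB2GRAY)
    m=(L[...,2]>zlo)&(L[...,2]<zhi)&(L[...,1]<-12)&(L[...,1]>-85)&(abs(L[...,0])<45)
    m=cv2.erode(m.astype(np.uint8),np.ones((2,2)))>0
    p=L[m]; A=np.c_[p[:,:2],np.ones(len(p))]; c=np.linalg.lstsq(A,p[:,2],rcond=None)[0]
    for _ in range(3):
        k=abs(A@c-p[:,2])<1.5; c=np.linalg.lstsq(A[k],p[k,2],rcond=None)[0]
    return c,m,k.sum()
E
python3 - <<'E'
from h import *
s=bot.get_state(); w=load('w14'); c,m,k=ring('w14',s); print('plane z=ax+by+c',c.round(4),k)
n=np.array([-c[0],-c[1],1]); 
g=cv2.cvtColor(w['im'],cv2.COLOR_RGB2GRAY)
for u in(272,276,280): print(u,g[108:130,u].tolist())
f=lambda u,v:onplane(w,s,u,v,n,c[2]).round(2)
print('back outer/inner',f(276.5,114.5),f(276.5,122.5),'eyes',f(170+286/3.6,201.2),f(170+488/3.6,201.2))
for r in(198,201,204): print(r,g[r,235:320].tolist())
for r in(150,160,170):print(r,g[r,222:250].tolist(),g[r,305:335].tolist())
E
```

```text
plane z=ax+by+c [ 7.30000e-03 -1.36800e-01  1.10824e+02] 1196
272 [155, 149, 149, 147, 143, 126, 102, 80, 76, 72, 76, 75, 71, 86, 117, 144, 147, 126, 100, 89, 86, 90]
276 [154, 149, 148, 144, 140, 118, 96, 85, 85, 82, 80, 84, 92, 107, 133, 151, 150, 130, 104, 89, 83, 86]
280 [153, 148, 149, 149, 144, 128, 101, 84, 76, 76, 77, 75, 76, 92, 121, 147, 153, 137, 110, 89, 81, 82]
back outer/inner [ -0.71 -68.18 120.14] [ -0.72 -62.37 119.35] eyes [-22.21  -2.41 110.99] [ 22.3   -2.31 111.3 ]
198 [137, 119, 110, 111, 106, 104, 90, 69, 51, 36, 34, 31, 35, 34, 35, 30, 35, 37, 37, 40, 51, 64, 73, 68, 72, 71, 72, 71, 69, 77, 85, 106, 118, 125, 132, 134, 133, 136, 139, 137, 137, 139, 139, 135, 132, 132, 136, 124, 113, 119, 121, 119, 106, 90, 84, 80, 78, 80, 77, 77, 76, 76, 68, 65, 57, 55, 60, 60, 62, 55, 53, 49, 50, 48, 49, 60, 81, 112, 134, 142, 141, 138, 135, 135, 133]
201 [145, 127, 114, 106, 99, 87, 62, 42, 32, 35, 29, 33, 27, 32, 46, 61, 58, 55, 38, 36, 33, 50, 60, 72, 70, 69, 69, 70, 72, 72, 80, 92, 94, 97, 103, 106, 111, 117, 121, 120, 118, 117, 103, 89, 84, 81, 84, 83, 82, 83, 81, 81, 82
[... 582 characters left out ...]
, 82, 80, 82, 83, 84, 83, 82, 84, 83, 88] [72, 76, 97, 112, 122, 125, 127, 127, 124, 124, 117, 95, 72, 68, 66, 66, 69, 71, 89, 117, 136, 144, 143, 142, 140, 138, 136, 134, 133, 131]
160 [104, 102, 102, 104, 102, 96, 75, 51, 33, 36, 32, 39, 40, 56, 71, 83, 84, 83, 83, 86, 86, 87, 86, 87, 88, 87, 88, 88] [80, 73, 73, 73, 76, 93, 117, 135, 142, 144, 145, 146, 137, 107, 81, 76, 73, 74, 73, 74, 93, 117, 126, 130, 132, 129, 132, 135, 134, 137]
170 [104, 103, 98, 92, 84, 77, 68, 56, 40, 35, 33, 40, 31, 46, 70, 83, 86, 85, 89, 84, 86, 87, 85, 88, 84, 83, 84, 85] [86, 83, 83, 99, 121, 137, 143, 141, 141, 137, 137, 130, 116, 87, 64, 61, 67, 64, 68, 85, 117, 131, 139, 137, 139, 144, 144, 145, 147, 146]
```

```bash
cat >> h.py <<'E'
def inscribed(f,s,c):
    """largest empty circle inside the ring, in ring-plane coords (tool x, in-plane y'), from depth mask"""
    w=load(f); R=Ro.from_quat(s['eef_rot']).as_matrix(); T=s['eef_pos']; L=(cloud(w)-T)@R
    pl=c[0]*L[...,0]+c[1]*L[...,1]+c[2]
    m=(w['d']>0)&(L[...,2]<pl+12)
    k=np.hypot(1,c[1]); st_=0.25; xs=np.arange(-50,50,st_); ys=np.arange(-85,15,st_)
    X,Y=np.meshgrid(xs,ys); ty=Y/k; tz=c[0]*X+c[1]*ty+c[2]
    W=np.stack([X,ty,tz],-1)@R.T+T; V=w['view']; q=W@V[:3,:3].T+V[:3,3]; sl=q[...,:2]/q[...,2:]
    r2=(sl**2).sum(-1,keepdims=True); fl=210/np.tan(np.radians(w['vfov'])/2); uv=sl*(1+float(w['k1'])*r2)*fl+[float(w['cx']),float(w['cy'])]
    M=cv2.remap(m.astype(np.float32),uv[...,0].astype(np.float32),uv[...,1].astype(np.float32),cv2.INTER_LINEAR)
    D=cv2.distanceTransform((M<0.5).astype(np.uint8),cv2.DIST_L2,5)*st_
    D[(Y>-20)|(Y<-60)|(abs(X)>15)]=0
    i=np.unravel_index(D.argmax(),D.shape); return xs[i[1]],ys[i[0]],D.max(),M,xs,ys,D
E
python3 - <<'E'
from h import *
s=bot.get_state(); c,m,k=ring('w14',s)
x,y,r,M,xs,ys,D=inscribed('w14',s,c); print('centre',x,y,'r',r)
for yy in(-70,-66,-62,-50,-40,-30,-20,-14,-10,-6,-2,2):
    row=M[np.argmin(abs(ys-yy))]>.5; e=np.nonzero(np.diff(row.astype(int)))[0]; print(yy,xs[e].round(1).tolist())
ix=np.argmin(abs(xs+0.75)); e=np.nonzero(np.diff((M[:,ix]>.5).astype(int)))[0]; print('col',ys[e])
for yy in(-36,-35,-34,-33,-32,-31,-30,-29,-28): print(yy,D[np.argmin(abs(ys-yy)),ix].round(1),end=' ')
E
```

```text
centre -0.75 -31.75 r 30.299246
-70 []
-66 [-16.2, 13.8]
-62 [-23.5, -9.0, 7.5, 20.2]
-50 [-33.8, -26.0, 24.5, 32.0]
-40 [-37.8, -31.8, 30.0, 36.2]
-30 [-39.0, -32.8, 31.0, 37.2]
-20 [-36.8, -30.5, 29.0, 35.2]
-14 [-33.2, -27.0, 25.0, 31.8]
-10 [-30.2, -22.2, 20.8, 28.5]
-6 [-27.8, -18.5, 17.5, 25.8]
-2 [-30.0, -24.5, -24.0, -22.5, -20.8, -16.8, 15.0, 19.0, 20.8, 28.2]
2 [-29.5, -17.5, 15.2, 27.8]
col [-69.75 -63.     7.5 ]
-36 26.7 -35 27.6 -34 28.5 -33 29.4 -32 30.2 -31 29.8 -30 29.1 -29 28.4 -28 27.7
```

```bash
cat >> h.py <<'E'
def place(p,target,yaw,tilt):
    R=Rtool(yaw,tilt).as_matrix(); T=np.array(target)-R@np.array(p); print('T',T.round(1)); go(T,yaw,tilt)
E
python3 - <<'E'
from h import *
place([-.75,-30.9,119.1],[498.4,12.4,125],51.6,7.8)
go([546.7,-243,250],51.6,0)
E
```

```text
T [535.5 -16.1 238.8]
t 15.2 go [ 171.  -149.3  -56.1] rot [7.76 0.01 0.03] |d| 234.0
t 15.2 go [  0.    0.4 -67.4] rot [-0.04  0.01  0.03] |d| 67.0
```

>>> arm_command(moves="0 0 -20 0 0 0 22;0 0 -45 0 0 0 21.5;0 0 -56 1 0 0 21;20 -17 -56 2 0 0 20.5;45 -39 -56 3 0 0 20.5;70 -61 -56 4 0 0 20.5;95 -83 -56 5 0 0 20.5;120 -105 -56 6 0 0 20.5;145 -127 -56 7 0 0 20.5;162 -142 -56 7.8 0 0 20.5;171 -149 -56 7.8 0 0 20.5;171 -149 -56 7.8 0 0 20.5;171 -149 -56 7.8 0 0 20.5;171 -149 -56 7.8 0 0 20.5")

```text
t: 16.6
eef_pos: [536.2, -17.6, 238.9]
eef_rot: [0.898, 0.434, -0.03, -0.061]
wrist_force: [-0.0, -0.9, -1.8]
width: 21.1
```

```bash
python3 - <<'E'
from h import *
st(); s=bot.get_state(); w=snap('wrist','w15'); print('pins',pins('w15',s).tolist())
R=Ro.from_quat(s['eef_rot']).as_matrix(); T=s['eef_pos']; P=cloud(w); L=(P-T)@R
c,m,k=ring('w15',s,100,128); print('plane',c.round(4),k); n=R@np.array([-c[0],-c[1],1]); print('world normal tilt',(n/np.linalg.norm(n)).round(3))
x,y,r,M,xs,ys,D=inscribed('w15',s,c); print('inscribed',x,y,r)
for yy in(-30,-10,-6,-2,0,2):
    row=M[np.argmin(abs(ys-yy))]>.5; e=np.nonzero(np.diff(row.astype(int)))[0]; print(yy,xs[e].round(1).tolist())
ix=np.argmin(abs(xs-x)); print('col',ys[np.nonzero(np.diff((M[:,ix]>.5).astype(int)))[0]])
for lo,hi in((62,66),(85,93),(12,16)):
    q=P[(P[...,2]>lo)&(P[...,2]<hi)&(np.hypot(P[...,0]-498,P[...,1]-12)<75)]
    if len(q)>20:
        h=cv2.convexHull(q[:,:2].astype(np.float32)); print(lo,len(q),np.median(q[:,2]).round(1),cv2.minEnclosingCircle(h))
        A=np.c_[2*q[:,:2],np.ones(len(q))]; rr=np.hypot(q[:,0]-498,q[:,1]-12); print(' ang coverage',np.histogram(np.degrees(np.arctan2(q[:,1]-12,q[:,0]-498)),8)[0])
E
```

```text
t 16.6 pos [536.2 -17.6 238.9] yaw 51.57 zax [-0.106  0.084 -0.991] F [-0.  -0.9 -1.8] w 21.05
pins [[-20.55, -3.82, 11.59], [20.52, -3.73, 8.71]]
plane [ 6.300000e-03 -1.995000e-01  1.116246e+02] 1176
world normal tilt [ 0.044 -0.043 -0.998]
inscribed -1.0 -31.25 30.589937
-30 [-39.2, -33.8, 31.2, 37.5]
-10 [-31.0, -23.8, 22.0, 29.0]
-6 [-28.0, -19.8, 18.0, 26.0]
-2 [-31.2, -23.8, -21.5, -17.8, 15.8, 19.8, 22.0, 29.2]
0 [-31.2, -17.8, 15.8, 19.0, 20.0, 28.8]
2 [-30.5, -18.2, 16.5, 28.5]
col [-70.   -63.25   7.  ]
62 2453 64.0 ((500.4389953613281, 10.651739120483398), 47.43919372558594)
 ang coverage [253 304 385 425 263 276 286 261]
85 3142 87.7 ((500.09515380859375, 10.944873809814453), 29.421924591064453)
 ang coverage [358 392 432 452 427 386 353 342]
12 2444 14.1 ((500.19677734375, 10.639307022094727), 64.86611938476562)
 ang coverage [381 296 123 100 291 391 449 413]
```

```bash
python3 - <<'E'
from h import *
place([-1,-29.86,121.6],[500.3,10.75,103],51.6,11.2)
E
```

```text
T [542.4 -21.3 216.5]
t 16.65 go [ 0.9 10.2 21.3] rot [ 3.43  0.02 -0.04] |d| 24.0
```

>>> arm_command(moves="0.3 3 4 1 0 0 20.5;0.6 6 9 2 0 0 20.5;0.9 9 15 3 0 0 20.5;0.9 10.2 20 3.4 0 0 20.5;0.9 10.2 21.3 3.4 0 0 20.5;0.9 10.2 21.3 3.4 0 0 20.5;0.9 10.2 21.3 3.4 0 0 20.5")

```text
t: 17.35
eef_pos: [542.2, -20.0, 216.6]
eef_rot: [0.896, 0.433, -0.043, -0.088]
wrist_force: [-0.3, -0.4, -2.0]
width: 20.7
```

```bash
cat > m.py <<'E'
from h import *
import sys
def meas(f,zlo=100,zhi=132):
    st(); s=bot.get_state(); w=snap('wrist',f)
    R=Ro.from_quat(s['eef_rot']).as_matrix(); T=s['eef_pos']; P=cloud(w); L=(P-T)@R
    c,m,k=ring(f,s,zlo,zhi); n=R@np.array([-c[0],-c[1],1]); n/=np.linalg.norm(n); print('plane',c.round(4),k,'n',n.round(3))
    x,y,r,M,xs,ys,D=inscribed(f,s,c); print('inscribed',x,y,r)
    kk=np.hypot(1,c[1]); ct=np.array([x,y/kk,c[0]*x+c[1]*y/kk+c[2]]); cw=T+R@ct+4*n; print('ring centre underside world',cw.round(1))
    for yy in(-2,0,2):
        row=M[np.argmin(abs(ys-yy))]>.5; e=np.nonzero(np.diff(row.astype(int)))[0]; print(yy,xs[e].round(1).tolist())
    for lo,hi in((62,66),(85,93),(12,16)):
        q=P[(P[...,2]>lo)&(P[...,2]<hi)&(np.hypot(P[...,0]-500.3,P[...,1]-10.7)<(75 if lo!=85 else 33))]
        if len(q)>20: print(lo,len(q),np.median(q[:,2]).round(1),cv2.minEnclosingCircle(q[:,:2].astype(np.float32)))
    return s,w,c,M,xs,ys
if __name__=='__main__': meas(sys.argv[1])
E
python3 m.py w16
```

```text
t 17.35 pos [542.2 -20.  216.6] yaw 51.64 zax [-0.152  0.12  -0.981] F [-0.3 -0.4 -2. ] w 20.74
plane [ 6.700000e-03 -2.052000e-01  1.115578e+02] 1172 n [ 0.001 -0.01  -1.   ]
inscribed -1.0 -31.0 30.546919
ring centre underside world [500.3  11.8 102.9]
-2 [-31.2, -24.0, -21.5, -17.8, 15.8, 19.8, 22.0, 28.5]
0 [-31.2, -22.5, -20.8, -17.8, 15.8, 19.0, 20.5, 29.2]
2 [-30.5, -18.2, 16.5, 28.5]
62 2556 64.0 ((500.3208312988281, 10.758011817932129), 47.5743522644043)
85 3591 87.7 ((500.3476257324219, 10.98047924041748), 29.42108917236328)
12 2345 14.0 ((500.4152526855469, 10.636476516723633), 64.84872436523438)
```

>>> arm_command(moves="-0.8 0.6 0 0 0 0 20.5;-0.8 1.6 5 0 0 0 20.5;-0.8 2.5 10 0 0 0 20.5;-0.8 3.3 14 0 0 0 20.5;-0.8 3.9 17 0 0 0 20.5;-0.8 3.9 17 0 0 0 20.5;-0.8 3.9 17 0 0 0 20.5")

```text
t: 18.1
eef_pos: [542.2, -21.1, 199.0]
eef_rot: [0.896, 0.433, -0.043, -0.088]
wrist_force: [0.6, 0.1, -1.1]
width: 20.8
```

```bash
python3 - <<'E'
from m import *
s,w,c,M,xs,ys=meas('w17')
g=cv2.cvtColor(w['im'],cv2.COLOR_RGB2GRAY); n=np.array([-c[0],-c[1],1])
# gap profiles on ring plane: radial from expected centre, gray
R=Ro.from_quat(s['eef_rot']).as_matrix(); T=s['eef_pos']
ctr=np.array([500.3,10.8])
for a in range(0,360,30):
    v=[]
    for r in np.arange(26,40,0.5):
        p=np.array([ctr[0]+r*np.cos(np.radians(a)),ctr[1]+r*np.sin(np.radians(a)),0]); p[2]=s['eef_pos'][2]*0+90
        u=proj(w,p); v.append(int(g[int(round(u[1])),int(round(u[0]))]) if 0<=u[1]<420 and 0<=u[0]<560 else -1)
    print(a,v)
E
```

```text
t 18.1 pos [542.2 -21.1 199. ] yaw 51.63 zax [-0.153  0.121 -0.981] F [ 0.6  0.1 -1.1] w 20.8
plane [ 7.800000e-03 -1.477000e-01  1.150248e+02] 3063 n [-0.043  0.024 -0.999]
inscribed -8.75 -60.0 1.25
ring centre underside world [472.1  23.2  85.1]
-2 [-30.8, -24.2, -22.8, -18.0, -9.8, 8.0, 16.0, 20.8, 22.2, 28.8]
0 [-31.5, -23.2, -21.5, -18.0, 16.0, 19.2, 21.5, 29.8]
2 [-31.5, -18.0, 16.0, 29.0]
62 2883 64.1 ((500.3446044921875, 10.824020385742188), 47.45494842529297)
85 4354 87.7 ((500.2941589355469, 10.704548835754395), 32.99459457397461)
12 2574 14.0 ((500.4063415527344, 10.72574234008789), 64.89390563964844)
0 [110, 91, 83, 81, 81, 98, 98, 130, 130, 127, 113, 86, 86, 69, 69, 72, 72, 64, 60, 50, 44, 40, 40, 41, 41, 39, 42, 46]
30 [104, 87, 87, 82, 81, 82, 89, 89, 93, 93, 83, 75, 70, 59, 59, 63, 63, 63, 64, 64, 68, 61, 64, 67, 67, 96, 96, 128]
60 [113, 99, 94, 94, 85, 85, 84, 85, 85, 83, 96, 96, 94, 84, 84, 69, 69, 68, 69, 69, 63, 63, 63, 69, 90, 90, 129, 129]
90 [109, 109, 101, 97, 94, 98, 96, 96, 118, 118, 119, 119, 99, 82, 71, 69, 67, 67, 70, 70, 75, 75, 74, 75, 77, 91, 119, 14
[... 302 characters left out ...]
 80, 75, 73, 73, 77, 77, 79, 79, 77, 76, 78, 76, 74, 74, 80, 96, 120, 151, 165]
210 [106, 106, 93, 90, 90, 90, 90, 103, 94, 94, 85, 85, 73, 67, 67, 78, 78, 76, 77, 77, 74, 74, 76, 90, 102, 137, 137, 162]
240 [109, 93, 82, 82, 86, 110, 110, 134, 145, 145, 140, 140, 119, 77, 77, 74, 75, 75, 76, 76, 72, 76, 76, 90, 126, 126, 157, 157]
270 [102, 80, 80, 71, 71, 73, 73, 80, 80, 76, 76, 74, 77, 75, 78, 81, 81, 77, 77, 64, 64, 57, 56, 77, 107, 139, 139, 172]
300 [93, 81, 81, 76, 71, 71, 77, 77, 97, 119, 119, 121, 121, 91, 91, 69, 62, 65, 65, 65, 63, 61, 59, 45, 45, 41, 42, 34]
330 [96, 81, 81, 71, 71, 71, 84, 105, 105, 128, 128, 131, 115, 115, 84, 64, 64, 64, 64, 63, 63, 63, 66, 66, 64, 59, 63, 48]
```

The ring is centred on the nose to about 0.5 mm: the inner edge is 32–33 mm from the axis all round. Lowering further while watching the force.

>>> arm_command(moves="0 0.6 3 0 0 0 20.5;0 1.2 6 0 0 0 20.5;0 1.6 8 0 0 0 20.5;0 2 10 0 0 0 20.5;0 2 10 0 0 0 20.5")

```text
t: 18.65
eef_pos: [542.0, -21.1, 188.5]
eef_rot: [0.896, 0.433, -0.043, -0.088]
wrist_force: [-0.7, -0.3, -1.2]
width: 21.0
```

```bash
python3 -c "
from h import *
st()"
```

```text
t 18.65 pos [542.  -21.1 188.5] yaw 51.62 zax [-0.153  0.121 -0.981] F [-0.7 -0.3 -1.2] w 21.05
```

>>> arm_command(moves="0 0.6 3 0 0 0 20.5;0 1.2 6 0 0 0 20.5;0 1.6 8 0 0 0 20.5;0 1.6 8 0 0 0 20.5;0 1.6 8 0 0 0 20.5")

```text
t: 19.15
eef_pos: [542.2, -21.2, 180.7]
eef_rot: [0.896, 0.433, -0.043, -0.088]
wrist_force: [0.9, 0.5, -1.7]
width: 21.5
```

```bash
python3 - <<'E'
from h import *
st(); s=bot.get_state(); w=snap('wrist','w18')
R=Ro.from_quat(s['eef_rot']).as_matrix(); P=cloud(w); T=s['eef_pos']; L=(P-T)@R
d=np.hypot(P[...,0]-500.3,P[...,1]-10.8); a=np.degrees(np.arctan2(P[...,1]-10.8,P[...,0]-500.3))
for lo in range(-180,180,30):
    m=(d>33.5)&(d<36)&(a>lo)&(a<lo+30)&(P[...,2]<85); print(lo,m.sum(),np.percentile(P[m][:,2],[10,50,90]).round(1) if m.any() else '')
E
```

```text
t 19.15 pos [542.2 -21.2 180.7] yaw 51.63 zax [-0.152  0.121 -0.981] F [ 0.9  0.5 -1.7] w 21.53
-180 77 [70.2 71.  71.9]
-150 77 [70.3 71.3 72.2]
-120 72 [70.7 71.3 72.1]
-90 71 [63.7 70.9 72.3]
-60 65 [63.4 64.4 65.2]
-30 69 [63.5 64.4 71.2]
0 73 [70.1 70.8 71.8]
30 79 [69.7 70.8 71.4]
60 76 [70.  70.6 71.7]
90 76 [70.1 70.9 71.8]
120 77 [70.  71.  71.7]
150 79 [70.1 71.2 71.9]
```

>>> arm_command(moves="0 0.2 1 0 0 0 20.5;0 0.4 2 0 0 0 20.5;0 0.5 2.6 0 0 0 20.5;0 0.6 2.9 0 0 0 20.5;0 0.6 2.9 0 0 0 20.5")

```text
t: 19.7
eef_pos: [542.3, -21.2, 177.8]
eef_rot: [0.896, 0.433, -0.043, -0.088]
wrist_force: [-0.6, -0.0, -2.7]
width: 20.8
```

```bash
cat > lv.py <<'E'
from h import *
import sys
f=sys.argv[1]
st(); s=bot.get_state(); w=snap('wrist',f)
R=Ro.from_quat(s['eef_rot']).as_matrix(); P=cloud(w); T=s['eef_pos']
d=np.hypot(P[...,0]-500.3,P[...,1]-10.8); a=np.degrees(np.arctan2(P[...,1]-10.8,P[...,0]-500.3))
for r0,r1 in((30.5,32.5),(33.5,36)):
  print(r0,end=': ')
  for lo in range(-180,180,30):
    m=(d>r0)&(d<r1)&(a>lo)&(a<lo+30)&(P[...,2]<85); print(lo,np.percentile(P[m][:,2],[10,50,90]).round(1).tolist() if m.any() else '',end=' ')
  print()
E
python3 lv.py w19
```

```text
t 19.7 pos [542.3 -21.2 177.8] yaw 51.63 zax [-0.152  0.12  -0.981] F [-0.6 -0.  -2.7] w 20.76
30.5: -180 [64.6, 68.1, 69.0] -150 [63.5, 63.9, 64.7] -120 [64.4, 66.6, 69.4] -90 [65.2, 68.4, 68.9] -60 [63.6, 63.7, 64.5] -30 [64.0, 64.5, 68.3] 0 [65.1, 67.6, 68.7] 30 [63.8, 64.6, 64.9] 60 [64.0, 65.0, 67.6] 90 [66.9, 68.1, 68.8] 120 [63.8, 67.4, 68.6] 150 [65.9, 68.2, 69.1] 
33.5: -180 [67.8, 68.7, 69.5] -150 [67.7, 68.6, 69.6] -120 [67.7, 68.6, 69.5] -90 [64.1, 68.2, 69.3] -60 [63.4, 64.2, 64.9] -30 [63.6, 64.5, 68.4] 0 [67.4, 68.3, 69.5] 30 [67.5, 68.1, 69.1] 60 [67.1, 68.1, 69.1] 90 [67.5, 68.3, 69.0] 120 [67.6, 68.4, 69.2] 150 [67.6, 68.6, 69.3]
```

Ring top is now at 68.3 all round, so its underside is at 64.3, inside the groove band. I touch down gently and release in stages. During release I follow the pliers downward and the eyes outward, because a closed ring has its eyes about 3 mm farther from the axis.

>>> arm_command(moves="0 0.1 0.5 0 0 0 20.5;0 0.1 0.5 0 0 0 22;0 0.4 0.7 0 0 0 24;0 0.7 0.9 0 0 0 26;0 1 1.1 0 0 0 28;0 1.2 1.3 0 0 0 30;0 1.2 1.3 0 0 0 30;0 1.2 1.3 0 0 0 30")

```text
t: 20.55
eef_pos: [543.7, -21.9, 177.0]
eef_rot: [0.896, 0.433, -0.042, -0.087]
wrist_force: [0.9, -0.7, 5.4]
width: 29.9
```

```bash
python3 lv.py w20
```

```text
t 20.55 pos [543.7 -21.9 177. ] yaw 51.62 zax [-0.151  0.12  -0.981] F [ 0.9 -0.7  5.4] w 29.92
30.5: -180 [67.3, 68.4, 69.2] -150 [67.4, 68.1, 69.0] -120 [67.2, 68.2, 68.9] -90 [67.2, 67.8, 69.6] -60 [63.7, 63.9, 64.7] -30 [64.5, 67.9, 69.0] 0 [67.4, 68.3, 69.1] 30 [67.8, 68.2, 68.5] 60 [63.3, 64.0, 65.0] 90 [63.8, 64.0, 65.5] 120 [63.8, 64.7, 65.0] 150 [65.6, 68.1, 68.9] 
33.5: -180 [67.3, 68.2, 68.9] -150 [67.2, 68.0, 69.0] -120 [63.5, 64.6, 68.4] -90 [63.8, 69.0, 82.0] -60 [63.0, 64.1, 65.0] -30 [63.6, 65.1, 80.0] 0 [64.8, 68.3, 71.8] 30 [67.2, 68.1, 69.1] 60 [67.3, 68.0, 69.0] 90 [67.3, 68.2, 69.1] 120 [67.3, 68.3, 69.1] 150 [67.5, 68.1, 69.0]
```

>>> arm_command(moves="0 0.2 0 0 0 0 32;0 0.4 0.1 0 0 0 34;0 0.6 0.2 0 0 0 36;0 0.9 0.3 0 0 0 38;0 1.1 0.4 0 0 0 40;0 1.1 0.4 0 0 0 40;0 1.1 0.4 0 0 0 40")

```text
t: 21.3
eef_pos: [544.2, -22.3, 176.1]
eef_rot: [0.896, 0.433, -0.042, -0.088]
wrist_force: [0.5, 0.6, 4.2]
width: 40.0
```

```bash
python3 lv.py w21
```

```text
t 21.3 pos [544.2 -22.3 176.1] yaw 51.63 zax [-0.151  0.121 -0.981] F [0.5 0.6 4.2] w 40.03
30.5: -180 [67.5, 68.4, 69.5] -150 [67.3, 68.1, 69.0] -120 [67.4, 67.9, 69.2] -90 [67.7, 69.5, 75.3] -60 [63.7, 64.8, 68.5] -30 [66.5, 68.5, 72.3] 0 [67.7, 68.4, 69.1] 30 [67.8, 68.4, 68.9] 60 [67.4, 68.3, 69.0] 90 [67.6, 68.2, 68.8] 120 [67.8, 68.1, 68.8] 150 [67.3, 68.0, 68.8] 
33.5: -180 [67.3, 68.0, 69.0] -150 [67.1, 68.1, 68.9] -120 [63.5, 64.8, 68.2] -90 [63.4, 65.3, 81.4] -60 [63.4, 64.4, 68.3] -30 [64.0, 68.9, 81.1] 0 [63.4, 64.1, 65.6] 30 [63.8, 67.3, 68.6] 60 [67.2, 68.3, 68.9] 90 [67.3, 68.1, 69.1] 120 [67.3, 68.4, 69.2] 150 [67.5, 68.2, 69.0]
```

>>> arm_command(moves="0 0.2 0.1 0 0 0 42;0 0.4 0.2 0 0 0 44;0 0.6 0.3 0 0 0 46;0 0.8 0.4 0 0 0 48;0 0.9 0.4 0 0 0 50;0 0.9 0.4 0 0 0 51.5;0 0.9 0.4 0 0 0 52.5;0 0.9 0.4 0 0 0 52.5")

```text
t: 22.15
eef_pos: [543.9, -22.9, 174.6]
eef_rot: [0.896, 0.433, -0.043, -0.088]
wrist_force: [0.7, -0.5, -0.4]
width: 52.4
```

```bash
cat > fit.py <<'E'
from h import *
import sys
f=sys.argv[1]; c0=np.array([500.3,10.8])
w=load(f); P=cloud(w); d=np.hypot(*(P[...,:2]-c0).transpose(2,0,1)); a=np.degrees(np.arctan2(P[...,1]-c0[1],P[...,0]-c0[0]))
m=(P[...,2]>66.3)&(P[...,2]<70.5)&(d>27)&(d<46)
print('outer radius by angle:',[(lo,d[m&(a>lo)&(a<lo+15)].max().round(1) if (m&(a>lo)&(a<lo+15)).any() else None) for lo in range(-180,180,15)])
gap=141.6-180
p=P[m&(d>31)]; q=(p[:,:2]-c0)@np.array([[np.cos(np.radians(gap)),-np.sin(np.radians(gap))],[np.sin(np.radians(gap)),np.cos(np.radians(gap))]])
l=q[q[:,0]>22]; 
for sg in(-1,1):
    z=l[np.sign(l[:,1])==sg]; print('lug',sg,z.min(0).round(1),z.max(0).round(1)) if len(z) else 0
E
python3 lv.py w22; python3 fit.py w22
```

```text
t 22.15 pos [543.9 -22.9 174.6] yaw 51.63 zax [-0.153  0.121 -0.981] F [ 0.7 -0.5 -0.4] w 52.39
30.5: -180 [67.5, 68.3, 69.0] -150 [67.1, 67.8, 68.4] -120 [68.0, 68.5, 68.9] -90 [67.4, 69.0, 73.0] -60 [64.9, 69.3, 73.5] -30 [67.3, 69.4, 73.8] 0 [67.3, 68.3, 69.3] 30 [66.8, 68.2, 68.7] 60 [67.0, 68.2, 69.0] 90 [67.0, 68.0, 68.8] 120 [67.6, 68.1, 68.8] 150 [67.2, 68.2, 68.9] 
33.5: -180 [63.5, 64.4, 68.4] -150 [63.2, 64.3, 65.4] -120 [63.4, 64.3, 65.0] -90 [63.5, 64.5, 76.0] -60 [63.5, 65.0, 82.1] -30 [63.9, 68.0, 81.9] 0 [63.1, 64.1, 64.7] 30 [63.3, 64.1, 65.3] 60 [63.4, 64.5, 68.3] 90 [63.6, 64.8, 68.8] 120 [63.8, 67.7, 68.8] 150 [64.7, 67.8, 68.6] 
outer radius by angle: [(-180, np.float64(35.3)), (-165, np.float64(34.0)), (-150, np.float64(40.3)), (-135, np.float64(33.3)), (-120, np.float64(33.4)), (-105, np.float64(43.4)), (-90, np.float64(32.8)), (-75, np.float64(41.8)), (-60, np.float64(37.8)), (-45, None), (-30, np.float64(41.0)), (-15, np.float64(41.5)), (0, np.float64(33.1)), (15, np.float64(33.2)), (30, np.float64(33.3)), (45, np.float64(33.7)), (60, np.float64(34.1)), (75, np.float64(34.2)), (90, np.float64(34.3)), (105, np.float64(34.7)), (120, np.float64(34.9)), (135, np.float64(42.7)), (150, np.float64(35.1)), (165, np.float64(35.3))]
lug -1 [ 22.1 -34.5] [38.8 -5.3]
lug 1 [22.1  6.5] [37.9 23.7]
```

Ring closed: outer radius 33–35 mm all round and flat at 68. It sits about 0.9 mm off toward its back, so I nudge it gently outward with the pins before withdrawing.

>>> arm_command(moves="0 0.6 -0.1 0 0 0 52;0 1.2 -0.2 0 0 0 52;0 1.8 -0.3 0 0 0 52;0 1.8 -0.3 0 0 0 52")

```text
t: 22.6
eef_pos: [545.9, -24.1, 175.0]
eef_rot: [0.896, 0.433, -0.043, -0.088]
wrist_force: [-0.4, 0.1, -1.8]
width: 52.2
```

```bash
python3 lv.py w23 | head -1; python3 fit.py w23
```

```text
t 22.6 pos [545.9 -24.1 175. ] yaw 51.63 zax [-0.152  0.12  -0.981] F [-0.4  0.1 -1.8] w 52.15
outer radius by angle: [(-180, np.float64(35.3)), (-165, np.float64(34.0)), (-150, np.float64(33.7)), (-135, np.float64(33.1)), (-120, np.float64(33.3)), (-105, np.float64(32.9)), (-90, np.float64(32.7)), (-75, np.float64(41.3)), (-60, np.float64(41.8)), (-45, None), (-30, np.float64(42.3)), (-15, np.float64(41.0)), (0, np.float64(32.9)), (15, np.float64(33.1)), (30, np.float64(33.4)), (45, np.float64(36.4)), (60, np.float64(33.9)), (75, np.float64(34.1)), (90, np.float64(43.1)), (105, np.float64(34.7)), (120, np.float64(34.8)), (135, np.float64(35.0)), (150, np.float64(35.0)), (165, np.float64(35.2))]
lug -1 [ 22.2 -23.7] [39. -5.]
lug 1 [22.2  6.8] [39. 24.]
```

>>> arm_command(moves="0 0.6 -0.1 0 0 0 52;0 1.2 -0.2 0 0 0 52;0 1.2 -0.2 0 0 0 52")

```text
t: 22.95
eef_pos: [546.8, -24.8, 175.0]
eef_rot: [0.896, 0.433, -0.043, -0.088]
wrist_force: [0.1, -0.2, -1.6]
width: 52.3
```

```bash
python3 lv.py w24 | head -1; python3 fit.py w24
```

```text
t 22.95 pos [546.8 -24.8 175. ] yaw 51.63 zax [-0.152  0.121 -0.981] F [ 0.1 -0.2 -1.6] w 52.3
outer radius by angle: [(-180, np.float64(35.2)), (-165, np.float64(34.0)), (-150, np.float64(34.0)), (-135, np.float64(33.1)), (-120, np.float64(33.3)), (-105, np.float64(33.1)), (-90, np.float64(32.8)), (-75, np.float64(41.7)), (-60, np.float64(42.2)), (-45, None), (-30, np.float64(39.4)), (-15, np.float64(41.3)), (0, np.float64(32.8)), (15, np.float64(33.8)), (30, np.float64(33.4)), (45, np.float64(33.3)), (60, np.float64(33.8)), (75, np.float64(45.1)), (90, np.float64(34.4)), (105, np.float64(34.4)), (120, np.float64(34.8)), (135, np.float64(34.7)), (150, np.float64(43.5)), (165, np.float64(35.2))]
lug -1 [ 22.6 -23.7] [39.4 -5. ]
lug 1 [22.5  6.8] [38.3 23.2]
```

>>> arm_command(moves="0 -1 0.2 0 0 0 52;0 -1.2 -0.8 0 0 0 52;0 -1.4 -1.8 0 0 0 52;0 -1.6 -2.8 0 0 0 52;0 -1.8 -3.8 0 0 0 52;0 -2 -5 0 0 0 52;0 -2.2 -6.5 0 0 0 52;0 -2.2 -6.5 0 0 0 52")

```text
t: 23.8
eef_pos: [546.3, -24.3, 182.1]
eef_rot: [0.896, 0.433, -0.042, -0.088]
wrist_force: [0.9, 0.6, -0.8]
width: 52.3
```

```bash
python3 lv.py w25; python3 fit.py w25
```

```text
t 23.8 pos [546.3 -24.3 182.1] yaw 51.63 zax [-0.152  0.12  -0.981] F [ 0.9  0.6 -0.8] w 52.33
30.5: -180 [67.2, 68.1, 69.0] -150 [67.5, 68.1, 69.1] -120 [67.2, 68.0, 69.2] -90 [67.6, 68.2, 68.9] -60 [63.9, 67.2, 68.7] -30 [65.1, 67.9, 68.4] 0 [67.4, 68.4, 68.9] 30 [67.0, 67.9, 69.0] 60 [67.3, 68.0, 68.8] 90 [67.3, 68.2, 69.1] 120 [67.5, 68.1, 69.2] 150 [67.6, 68.0, 68.6] 
33.5: -180 [63.2, 65.2, 68.5] -150 [63.4, 64.4, 65.3] -120 [63.3, 64.1, 64.7] -90 [63.2, 64.1, 68.7] -60 [63.7, 64.7, 81.0] -30 [64.0, 66.9, 80.9] 0 [63.0, 64.1, 65.1] 30 [63.1, 64.1, 64.8] 60 [63.4, 64.5, 67.7] 90 [63.5, 64.9, 68.6] 120 [64.0, 67.6, 68.5] 150 [64.6, 68.0, 68.9] 
outer radius by angle: [(-180, np.float64(44.3)), (-165, np.float64(33.9)), (-150, np.float64(33.9)), (-135, np.float64(42.6)), (-120, np.float64(33.2)), (-105, np.float64(32.9)), (-90, np.float64(32.8)), (-75, np.float64(41.7)), (-60, np.float64(40.2)), (-45, None), (-30, np.float64(39.7)), (-15, np.float64(41.0)), (0, np.float64(32.9)), (15, np.float64(33.1)), (30, np.float64(33.4)), (45, np.float64(43.0)), (60, np.float64(34.0)), (75, np.float64(34.2)), (90, np.float64(34.2)), (105, np.float64(34.4)), (120, np.float64(36.7)), (135, np.float64(34.8)), (150, np.float64(35.1)), (165, np.float64(42.3))]
lug -1 [ 22.4 -23.6] [39.3 -5.1]
lug 1 [22.3  6.3] [38.6 24. ]
```

The ring stayed seated, flat and closed as the pins came free. Now back to the rack.

```bash
python3 - <<'E'
from h import *
go([555,-31,285],51.6,11.2); go([529.3,252.3,290],81.4,0)
E
```

```text
t 23.85 go [   0.2   -9.1 -103.2] rot [0.02 0.   0.03] |d| 104.0
t 23.85 go [ 206.4 -202.4  -70.1] rot [-10.93  -2.91 -29.68] |d| 297.0
```

>>> arm_command(moves="0 -2 -20 0 0 0 52;0 -5 -60 0 0 0 52;0 -9 -103 0 0 0 52;25 -32 -99 -1.5 -0.4 -4 52;50 -56 -95 -3 -0.8 -8 52;80 -84 -90 -4.5 -1.2 -12 52;110 -112 -85 -6 -1.6 -16 52;140 -140 -80 -7.5 -2 -20 52;170 -168 -75 -9 -2.4 -25 52;195 -192 -72 -10 -2.7 -28 52;206.4 -202.4 -70 -10.9 -2.9 -29.7 52;206.4 -202.4 -70 -10.9 -2.9 -29.7 52;206.4 -202.4 -70 -10.9 -2.9 -29.7 52;206.4 -202.4 -70 -10.9 -2.9 -29.7 52;206.4 -202.4 -70 -10.9 -2.9 -29.7 52")

```text
t: 25.35
eef_pos: [529.5, 251.2, 289.7]
eef_rot: [0.759, 0.652, -0.0, -0.0]
wrist_force: [0.7, 0.0, -2.4]
width: 52.4
```

```bash
python3 - <<'E'
from h import *
st(); s=bot.get_state(); w=snap('wrist','w26'); R=Ro.from_quat(s['eef_rot']).as_matrix(); T=s['eef_pos']; P=cloud(w); L=(P-T)@R
for z in range(-12,112,8):
    p=L[(abs(L[...,0])<25)&(L[...,2]>z)&(L[...,2]<z+8)&(abs(L[...,1])<16)]
    if len(p): print(z,len(p),'x',p[:,0].min().round(1),p[:,0].max().round(1),'y',np.percentile(p[:,1],[5,25,50]).round(1),p[:,2].max().round(1))
t=P[(P[...,2]>97)&(P[...,2]<103)&(np.hypot(P[...,0]-528,P[...,1]-253)<70)]; print('rack',cv2.minAreaRect(t[:,:2].astype(np.float32)),np.median(t[:,2]))
q=P[(P[...,2]<75)&(P[...,2]>-5)&(np.hypot(P[...,0]-529,P[...,1]-252.5)<17)]; print('slot',len(q),cv2.minAreaRect(q[:,:2].astype(np.float32)) if len(q)>5 else '')
E
```

```text
t 25.35 pos [529.5 251.2 289.7] yaw 81.31 zax [-0.001  0.    -1.   ] F [ 0.7  0.  -2.4] w 52.38
-12 669 x -24.8 25.0 y [-11.2 -10.7  -8. ] -4.0
-4 623 x -23.2 23.1 y [-10.8 -10.4  -7.5] 3.9
4 239 x -20.5 20.7 y [-10.   -5.2  -2.7] 12.0
12 365 x -18.3 17.9 y [-6.2 -5.8 -5.2] 20.0
20 350 x -16.7 16.4 y [-6.  -5.7 -5.3] 27.9
28 382 x -13.6 13.7 y [-6.  -5.6 -4.7] 36.0
36 458 x -11.7 11.1 y [-7.9 -7.4 -6.2] 44.0
44 196 x -12.0 12.0 y [-8.5 -8.  -7.6] 52.0
52 103 x -10.9 10.3 y [-8.  -7.6 -7.3] 59.6
60 74 x -12.4 11.7 y [-5.7 -5.4 -5.2] 67.9
68 109 x -13.5 12.7 y [-5.4 -5.2 -5.1] 75.9
76 56 x -13.8 13.8 y [-5.4 -5.2 -5. ] 81.1
84 32 x -14.5 13.5 y [-3.2 -3.1 -2.9] 91.7
92 53 x -14.8 14.0 y [-3.2 -3.  -2.9] 99.8
100 68 x -15.2 15.1 y [-3.9 -3.7 -3.1] 107.6
rack ((529.5988159179688, 252.46621704101562), (112.10704040527344, 61.64250564575195), 81.30592346191406) 100.21109190289442
slot 298 ((541.09375, 250.71719360351562), (23.698530197143555, 1.0782393217086792), 80.83534240722656)
```

>>> arm_command(moves="1.4 0.9 30 0 0 0 52;1.4 0.9 75 0 0 0 52;1.4 0.9 115 0 0 0 52;1.4 0.9 145 0 0 0 52;1.4 0.9 162 0 0 0 52;1.4 0.9 170 0 0 0 52;1.4 0.9 173 0 0 0 52;1.4 0.9 173 0 0 0 52;1.4 0.9 173 0 0 0 52")

```text
t: 26.3
eef_pos: [531.2, 253.9, 118.0]
eef_rot: [0.758, 0.652, 0.001, 0.0]
wrist_force: [-0.1, 0.0, -2.0]
width: 52.1
```

```bash
python3 -c "
from h import *
st()"
```

```text
t 26.3 pos [531.2 253.9 118. ] yaw 81.41 zax [ 0.001  0.001 -1.   ] F [-0.1  0.  -2. ] w 52.07
```

>>> arm_command(moves="-1.2 -0.4 1.5 0 0 0 52;-1.2 -0.4 3 0 0 0 52;-1.2 -0.4 4 0 0 0 52;-1.2 -0.4 4.5 0 0 0 52;-1.2 -0.4 4.5 0 0 0 52;-1.2 -0.4 4.5 0 0 0 52")

```text
t: 26.9
eef_pos: [529.6, 252.6, 112.2]
eef_rot: [0.758, 0.652, -0.0, -0.0]
wrist_force: [0.9, 0.4, -1.5]
width: 52.2
```

```bash
python3 -c "
from h import *
st()"
```

```text
t 26.9 pos [529.6 252.6 112.2] yaw 81.43 zax [-0.001  0.    -1.   ] F [ 0.9  0.4 -1.5] w 52.22
```

>>> arm_command(moves="0 0 -1.5 0 0 0 52;0 0 -1.5 0 0 0 53;0 0 -1.5 0 0 0 54;0 0 -1.5 0 0 0 55;0 0 -1.5 0 0 0 56;0 0 -1.5 0 0 0 58;0 0 -1.5 0 0 0 62")

```text
t: 27.6
eef_pos: [529.8, 252.7, 113.9]
eef_rot: [0.758, 0.652, 0.0, -0.0]
wrist_force: [0.3, -0.1, -0.0]
width: 61.8
```

```bash
python3 - <<'E'
from h import *
st(); s=bot.get_state(); w=snap('wrist','w27'); P=cloud(w)
R=Ro.from_quat(s['eef_rot']).as_matrix(); L=(P-s['eef_pos'])@R
g=L[(abs(L[...,0])<32)&(abs(L[...,1])<16)&(L[...,2]>-45)&(L[...,2]<12)]
for z in range(-45,12,8):
    p=g[(g[:,2]>z)&(g[:,2]<z+8)]
    if len(p): print(z,len(p),p.min(0).round(1),p.max(0).round(1),np.median(p,0).round(1))
E
```

```text
t 27.6 pos [529.8 252.7 113.9] yaw 81.42 zax [-0.     0.001 -1.   ] F [ 0.3 -0.1 -0. ] w 61.84
-45 1676 [-32.  -11.9 -44.8] [ 32.   11.2 -37. ] [-19.5  -2.4 -37.9]
-37 2005 [-32.  -11.9 -37. ] [ 31.9  11.4 -29. ] [ 18.   -5.5 -35.7]
-29 1155 [-32.  -12.4 -29. ] [ 32.  12. -21.] [-18.5  -9.9 -24.6]
-21 1074 [-32.  -12.4 -21. ] [ 32.   11.4 -13. ] [-18.2  -7.5 -17.2]
-13 826 [-31.7 -12.2 -13. ] [31.8  8.2 -5. ] [-16.5  -7.6  -8.9]
-5 733 [-24.4 -11.6  -5. ] [25.5  7.8  3. ] [14.6 -7.2 -1.2]
3 267 [-21.4 -11.2   3. ] [22.7  7.1 11. ] [12.6 -3.7  7.3]
11 42 [-27.5  -9.7  11. ] [15.  4. 12.] [-12.   -2.4  11.5]
```

Released: the wrist force dropped to zero. Now open, rise and check.

>>> arm_command(moves="0 0 0 0 0 0 75;0 0 0 0 0 0 85;0 0 0 0 0 0 85;0 0 -10 0 0 0 85;0 0 -40 0 0 0 85;0 0 -80 0 0 0 85;0 0 -120 0 0 0 85;0 0 -157 0 0 0 85;0 0 -157 0 0 0 85;0 0 -157 0 0 0 85")

```text
t: 28.65
eef_pos: [530.2, 252.7, 272.4]
eef_rot: [0.758, 0.652, 0.001, 0.0]
wrist_force: [-0.9, 0.2, -0.6]
width: 85.0
```

```bash
python3 - <<'E'
from h import *
st(); w=snap('wrist','w28'); P=cloud(w).reshape(-1,3)
g=P[(P[:,2]>112)&(P[:,2]<165)];g=g[np.hypot(g[:,0]-528,g[:,1]-253)<45];print('grips',len(g),cv2.minAreaRect(g[:,:2].astype(np.float32)),g.max(0), np.percentile(g[:,2],98))
P1=cloud(load('w1')).reshape(-1,3);g=P1[(P1[:,2]>112)&(P1[:,2]<165)];g=g[np.hypot(g[:,0]-528,g[:,1]-253)<45];print('before',cv2.minAreaRect(g[:,:2].astype(np.float32)),g.max(0),np.percentile(g[:,2],98))
t=P[(P[:,2]>97)&(P[:,2]<103)];t=t[np.hypot(t[:,0]-528,t[:,1]-253)<70];print('rack',cv2.minAreaRect(t[:,:2].astype(np.float32)))
# top view: ring & bystanders
a0=load('top0'); a=snap('top','top1'); A=cloud(a); c0=np.array([498.3,12.4])
for nm,(u0,v0,u1,v1),(lo,hi) in (('old',(275,145,325,190),(14,22)),('tin',(365,140,410,185),(46,54)),('mallet',(220,98,262,178),(10,60)),('rack',(165,222,240,275),(92,108)),('grips',(165,222,240,275),(112,165))):
    r=[]
    for C in(cloud(a0),A):
        p=C[v0:v1,u0:u1].reshape(-1,3); p=p[(p[:,2]>lo)&(p[:,2]<hi)]; r.append(np.round(cv2.minAreaRect(p[:,:2].astype(np.float32))[0],1).tolist())
    print(nm,r)
d=np.hypot(A[...,0]-c0[0],A[...,1]-c0[1]); ang=np.degrees(np.arctan2(A[...,1]-c0[1],A[...,0]-c0[0])); m=(A[...,2]>66)&(A[...,2]<70.5)&(d>29)&(d<46)
print('ring top z',np.median(A[m][:,2]),[(lo,d[m&(ang>lo)&(ang<lo+30)].max().round(1) if (m&(ang>lo)&(ang<lo+30)).any() else None) for lo in range(-180,180,30)])
E
```

```text
t 28.65 pos [530.2 252.7 272.4] yaw 81.43 zax [ 0.002  0.001 -1.   ] F [-0.9  0.2 -0.6] w 85.05
grips 951 ((528.0701293945312, 252.8922576904297), (56.54786682128906, 19.905641555786133), 82.10911560058594) [541.0845884  281.65219137 153.21932039] 152.3680671722723
before ((529.4254760742188, 252.69252014160156), (56.23839569091797, 19.651491165161133), 81.54513549804688) [542.5956943 281.3264554 152.9143156] 151.93805919821122
rack ((529.7796020507812, 252.4737548828125), (112.31141662597656, 62.25324249267578), 81.30473327636719)
old [[729.8, 38.4], [730.1, 38.7]]
tin [[732.6, -162.4], [733.0, -162.2]]
mallet [[809.0, 195.5], [808.5, 196.0]]
rack [[527.7, 254.0], [527.3, 252.5]]
grips [[527.3, 254.3], [522.2, 254.9]]
ring top z 67.36244758291829 [(-180, np.float64(44.1)), (-150, np.float64(45.9)), (-120, np.float64(44.0)), (-90, np.float64(45.9)), (-60, np.float64(43.9)), (-30, np.float64(45.0)), (0, np.float64(43.5)), (30, np.float64(45.9)), (60, np.float64(44.5)), (90, np.float64(41.3)), (120, np.float64(45.2)), (150, np.float64(41.2))]
```

Pliers are home: same height as before and within 1.4 mm. One last close check of the ring from above.

>>> arm_command(moves="-60 0 0 0 0 0 85;-120 0 0 0 0 0 85;-180 0 0 0 0 0 85;-235 30 10 0 0 0 85;-245 37 25 0 0 0 85;-245 37 30 0 0 0 85;-245 37 30 0 0 0 85;-245 37 30 0 0 0 85;-245 37 30 0 0 0 85")

```text
t: 29.65
eef_pos: [529.4, 6.2, 240.6]
eef_rot: [0.757, 0.653, -0.0, -0.001]
wrist_force: [0.7, 0.1, 0.3]
width: 84.9
```

```bash
python3 - <<'E'
from h import *
st(); w=snap('wrist','w29'); P=cloud(w); c0=np.array([500.3,10.8])
for lo,hi,rm in((62.5,65.5,60),(85,93,35),(12,16,75)):
    q=P[(P[...,2]>lo)&(P[...,2]<hi)&(np.hypot(P[...,0]-500,P[...,1]-11)<rm)]; print(lo,len(q),cv2.minEnclosingCircle(q[:,:2].astype(np.float32)))
    if lo>60 and lo<70: c0=np.array(cv2.minEnclosingCircle(q[:,:2].astype(np.float32))[0])
m=((P[...,2]>66)&(P[...,2]<71)&(np.hypot(P[...,0]-c0[0],P[...,1]-c0[1])<46)&(np.hypot(P[...,0]-c0[0],P[...,1]-c0[1])>29)).astype(np.uint8)
m=cv2.morphologyEx(m,cv2.MORPH_OPEN,np.ones((2,2),np.uint8)); n,lab,stt,_=cv2.connectedComponentsWithStats(m); i=1+stt[1:,4].argmax(); p=P[lab==i]
g=np.radians(-38.4); q=(p[:,:2]-c0)@np.array([[np.cos(g),-np.sin(g)],[np.sin(g),np.cos(g)]])
d=np.hypot(q[:,0],q[:,1]); a=np.degrees(np.arctan2(q[:,1],q[:,0]))
print('z',np.percentile(p[:,2],[5,50,95]).round(1)); print('outer r by angle from gap',[(k,d[(a>k)&(a<k+20)].max().round(1) if ((a>k)&(a<k+20)).any() else None) for k in range(-180,180,20)])
for sg in(-1,1):
    l=q[(q[:,0]>24)&(d>35.5)&(np.sign(q[:,1])==sg)]; print('lug',sg,l.min(0).round(1),l.max(0).round(1),len(l))
o=q[(abs(a)>45)]; 
for h in range(0,360,20):pass
k=[(np.argmax(np.where((abs(a-t)<4),d,0))) for t in list(range(-176,-50,8))+list(range(56,180,8))]; e=q[k]; A=np.c_[2*e,np.ones(len(e))]; s=np.linalg.lstsq(A,(e**2).sum(1),rcond=None)[0]; print('circle centre (gap axis, lateral) rel spindle',s[:2].round(2),'R',np.sqrt(s[2]+s[0]**2+s[1]**2).round(2))
E
```

```text
t 29.65 pos [529.4   6.2 240.6] yaw 81.51 zax [-0.001  0.001 -1.   ] F [0.7 0.1 0.3] w 84.87
62.5 3364 ((500.61285400390625, 10.632904052734375), 47.49698257446289)
85 3225 ((500.1008605957031, 10.87741756439209), 29.511594772338867)
12 2989 ((500.6166076660156, 10.655184745788574), 64.92308044433594)
z [65.1 68.3 83.9]
outer r by angle from gap [(-180, np.float64(34.7)), (-160, np.float64(54.2)), (-140, np.float64(33.7)), (-120, np.float64(33.0)), (-100, np.float64(32.2)), (-80, np.float64(32.0)), (-60, np.float64(32.0)), (-40, None), (-20, None), (0, None), (20, None), (40, None), (60, None), (80, None), (100, np.float64(35.7)), (120, np.float64(35.6)), (140, np.float64(35.2)), (160, np.float64(34.8))]Traceback (most recent call last):
  File "<stdin>", line 12, in <module>
    return umr_minimum(a, axis, None, out, keepdims, initial, where)
ValueError: zero-size array to reduction operation minimum which has no identity
```

```bash
python3 - <<'E'
from h import *
w=load('w29'); g=cv2.cvtColor(w['im'],cv2.COLOR_RGB2GRAY).astype(np.float32); P=cloud(w); c0=np.array([500.6,10.65])
rs=np.arange(24,46,0.5)
for wa in range(0,360,20):
    out=[];zz=[]
    for r in rs:
        u=proj(w,np.array([c0[0]+r*np.cos(np.radians(wa)),c0[1]+r*np.sin(np.radians(wa)),68.])); out.append(int(g[int(round(u[1])),int(round(u[0]))])); zz.append(P[int(round(u[1])),int(round(u[0])),2])
    zz=np.array(zz); b=rs[(zz>66.2)&(zz<71)&(rs>27.5)]
    print(wa,'ring r',(b.min(),b.max()) if len(b) else None,out[8:])
E
```

```text
0 ring r None [117, 117, 117, 117, 103, 103, 79, 79, 66, 66, 69, 69, 75, 75, 62, 62, 58, 58, 53, 53, 53, 53, 53, 56, 56, 78, 78, 102, 102, 117, 117, 119, 119, 116, 112, 96]
20 ring r None [121, 121, 121, 111, 103, 89, 89, 71, 69, 77, 77, 77, 83, 83, 70, 70, 60, 55, 55, 53, 53, 50, 50, 59, 59, 90, 90, 90, 105, 112, 117, 117, 116, 118, 118, 118]
40 ring r None [116, 110, 110, 98, 87, 77, 77, 70, 70, 70, 98, 98, 98, 100, 100, 100, 65, 65, 52, 54, 54, 51, 55, 55, 52, 59, 74, 74, 91, 108, 108, 114, 118, 118, 118, 118]
60 ring r (np.float64(32.5), np.float64(33.0)) [109, 99, 99, 84, 82, 77, 77, 70, 70, 75, 75, 95, 95, 98, 96, 96, 74, 74, 58, 58, 54, 54, 54, 54, 52, 57, 72, 72, 98, 98, 118, 118, 120, 120, 118, 118]
80 ring r (np.float64(33.0), np.float64(34.5)) [90, 90, 87, 87, 79, 79, 70, 70, 64, 64, 65, 65, 84, 84, 100, 86, 86, 65, 65, 55, 55, 53, 53, 49, 49, 58, 58, 70, 70, 100, 100, 116, 120, 120, 123, 123]
100 ring r (np.float64(31.5), np.float64(34.0)) [92, 86, 86, 82, 82, 72, 72, 62, 62, 54, 54, 59, 65, 88, 96, 96, 83, 83, 58, 58, 56, 56, 54, 54, 53, 53, 56, 56, 78, 78, 111, 111, 126
[... 1680 characters left out ...]
5, 82, 82, 84, 84, 76, 76, 63, 63, 54, 54, 58, 58, 59, 59, 66, 66, 98, 98, 123, 123, 137, 137, 138, 138, 138, 133, 133]
300 ring r (np.float64(38.0), np.float64(42.0)) [111, 88, 88, 88, 58, 58, 61, 61, 67, 78, 78, 93, 93, 93, 63, 63, 55, 52, 52, 48, 48, 54, 54, 57, 62, 62, 62, 95, 95, 113, 115, 115, 119, 120, 121, 121]
320 ring r None [121, 114, 103, 103, 85, 71, 71, 60, 61, 74, 74, 81, 83, 83, 70, 70, 55, 55, 52, 52, 53, 51, 51, 59, 68, 68, 88, 88, 113, 113, 118, 118, 118, 116, 116, 116]
340 ring r (np.float64(37.5), np.float64(41.0)) [119, 119, 119, 108, 108, 89, 85, 67, 67, 59, 59, 67, 67, 65, 65, 60, 52, 48, 48, 42, 42, 45, 45, 58, 58, 79, 83, 104, 104, 104, 115, 115, 115, 115, 105, 105]
```

```bash
python3 -c "
from h import *
bot.finish_job(); print(bot.get_state()['t'])"
```

```text
the job is handed in; nothing more can be done
the job is handed in; nothing more can be done
```

The retaining ring is seated in the groove on the bearing, the pliers are back in the brown rack nose down, and the job is handed in. It took about 30 s of the 72 s allowed.

**How it went:**
- **Pick-up:** I took the pliers by their grips and put the pins into the ring's eyes. My first insertions looked doubtful, so I lifted off, re-measured the pins and went in again.
- **Spread:** I spread the ring to about 0.2 rad, going by the eye spacing in the wrist pictures. The last reading over the spindle was 0.215–0.22.
- **Lowering:** I tilted the tool 11° to level the drooping ring. It passed over the nose without any force showing. The highest reading while it touched the bearing was about 5 N (about 7 N of contact allowing for the pliers' weight).
- **Release:** I let the ring close in stages while following it down, withdrew the pins, and hung the pliers up.

**Last checks:**
- **Ring:** it lies flat with its upper face at 68 mm, so its underside is on the bearing at 64 mm. The inner edges of the lugs are 11.4 mm apart, against 11 mm for a closed ring.
- **Pliers:** they hang at the same height as at the start, within about 1.4 mm sideways.
- **Bystanders:** the grease tin, old bearing and mallet measure within 0.8 mm of where they were.

**What did not fully agree:**
- **Ring centre:** it measures about 0.7–1 mm off the spindle axis toward the ring's back, although the groove allows only 0.5 mm of play. A gentle outward nudge with the pins did not change the reading, so I put it down to measuring error.
- **Final picture:** the spindle nose hid the ring on the side away from the camera, so that part was not checked again there.
- **Cameras:** the top and wrist cameras differed by about 2 mm throughout.
- **Spread:** the grip widths did not match the given pin formula, so I set the spread by the pictures instead.
- **Top view of the grips:** the reading was spoiled because the gripper was in the way.

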